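# Build the test-sieve stack on the shaker

## Task

Build up the test-sieve stack on the collecting pan of the little shaker, one part at a time from the bottom: first the fine sieve, then the medium one, then the coarse one, and close it with the lid. Every part must sit upright and fully home on the one below. Leave the gauze roll, the black cylindrical cap and the brown vial standing where they are.

Things in the scene. Friction and masses are not known exactly. Their poses are not given: they have to be found in the camera images.
- pan_rim (a point): centre of the mouth of the steel collecting pan, in the plane of its rim, 58 mm above the worktop; z up. The pan (54 mm outside, 49 mm inside diameter, 27 mm high, inner floor 24 mm below the rim) is fixed on a small shaker, a fixed grey box 104x104 mm, 26 mm high, with a black round plate 72 mm across under the pan.
- sieve_fine_mid (a point): fine sieve, bare steel, 34 mm high: tapered skirt (10 mm high, 36 mm across below, 45 above) on which it stands, over it a cylindrical frame, 54 mm outside, 49 inside, 24 mm high. Shallowest of the three, closest mesh, mesh pitch 2.6 mm. Home: skirt in the mouth below, lower edge of its frame resting on that rim. Point: on the axis, 17 mm above the underside; z up; yaw meaningless. 64 g.
- sieve_medium_mid (a point): medium sieve, bare steel, 46 mm high: tapered skirt (10 mm high, 36 mm across below, 45 above) on which it stands, over it a cylindrical frame, 54 mm outside, 49 inside, 36 mm high. Middle of the three in height and mesh, mesh pitch 6.5 mm. Home: skirt in the mouth below, lower edge of its frame resting on that rim. Point: on the axis, 23 mm above the underside; z up; yaw meaningless. 76 g.
- sieve_coarse_mid (a point): coarse sieve, bare steel, 58 mm high: tapered skirt (10 mm high, 36 mm across below, 45 above) on which it stands, over it a cylindrical frame, 54 mm outside, 49 inside, 48 mm high. Tallest of the three, widest mesh (few wires), mesh pitch 13 mm. Home: skirt in the mouth below, lower edge of its frame resting on that rim. Point: on the axis, 29 mm above the underside; z up; yaw meaningless. 88 g.
- lid_mid (a point): lid, 42 mm high: steel disc 54 mm in diameter, 6 mm thick, on a tapered skirt like the sieves' (10 mm high, 36 to 45 mm across) on which it stands; on top a black round knob, 20 mm in diameter (neck 16 mm), 26 mm high. Home: skirt in the mouth of the top sieve, disc resting on its rim. Point: on the axis, 21 mm above the underside; z up; yaw meaningless. 70 g.
- gauze_roll_mid (a point): bystander: white gauze roll standing on end, 47 mm in diameter, 48 mm high; point at its centre; z is up
- cuvette_cap_mid (a point): bystander: tall matt black cylindrical cap (a light shield for vials), standing, 26 mm in diameter, 70 mm high; point at its centre; z is up
- amber_vial_mid (a point): bystander: brown glass vial with a black cap, 28 mm in diameter, 62 mm high; point at its centre; z is up

How it is judged (in metres and radians):
On the way, in this order (a step that is already met when the one before it is completed fails the run):
1. the fine sieve sits home on the collecting pan (z of sieve_fine_mid in the frame of pan_rim between 0.003 and 0.011 m and angle between sieve_fine_mid's own z axis and vertical below 0.07 rad and horizontal distance between sieve_fine_mid and pan_rim below 0.01 m), for 0.2 s.
2. the medium sieve sits home on the fine sieve (z of sieve_medium_mid in the frame of pan_rim between 0.033 and 0.041 m and angle between sieve_medium_mid's own z axis and vertical below 0.07 rad and horizontal distance between sieve_medium_mid and pan_rim below 0.01 m), for 0.2 s.
3. the coarse sieve sits home on the medium sieve (z of sieve_coarse_mid in the frame of pan_rim between 0.075 and 0.083 m and angle between sieve_coarse_mid's own z axis and vertical below 0.07 rad and horizontal distance between sieve_coarse_mid and pan_rim below 0.01 m), for 0.2 s.
4. the lid sits home on the coarse sieve (z of lid_mid in the frame of pan_rim between 0.115 and 0.123 m and angle between lid_mid's own z axis and vertical below 0.07 rad and horizontal distance between lid_mid and pan_rim below 0.01 m), for 0.2 s.
At the end, for the whole second after the job is handed in: On the collecting pan stand, from the bottom up, the fine sieve, the medium sieve, the coarse sieve and the lid, each with its skirt inside the one below and resting on its rim (height within 4 mm of fully home, within 10 mm of the pan's axis, tilted less than 0.07 rad), all released and at rest (all of step 1 and all of step 2 and all of step 3 and all of step 4 and linear speed of each of sieve_fine, sieve_medium, sieve_coarse, lid below 0.02 m/s); the robot touches nothing.
It fails at once if the gauze roll is shifted by more than 20 mm or knocked over (distance of gauze_roll_mid from where it was at the start of the episode above 0.02 m or angle between gauze_roll_mid's own z axis and vertical above 0.5 rad).
It fails at once if the black cap is shifted by more than 20 mm or knocked over (distance of cuvette_cap_mid from where it was at the start of the episode above 0.02 m or angle between cuvette_cap_mid's own z axis and vertical above 0.5 rad).
It fails at once if the brown vial is shifted by more than 20 mm or knocked over (distance of amber_vial_mid from where it was at the start of the episode above 0.02 m or angle between amber_vial_mid's own z axis and vertical above 0.5 rad).
It also fails if it takes over 122 s, if anything falls off the work surface, if the arm or the gripper's body presses on something with over 40 N, if the wrist force passes 120 N, or if a joint passes its speed limit or range.

## Robot

A 6-joint arm with a two-finger parallel gripper is mounted at the origin on a cart in front of the work surface, level with it; the furniture and walls round the work are solid. World frame = base frame: x ahead of the robot, y to its left, z up, the work surface at z = 0. Lengths are in m, angles in degrees, forces in N, time in s.
With the tool pointing down it reaches from about 0.35 to 0.875 m from the base axis. Payload 4.2 kg.
Tool frame: the origin (TCP) lies midway between the tips of the shut fingers; the grasp point (between the pads) lies 19 mm behind it; z points along the fingers, y is the direction in which the jaws open and shut (so a half turn about z gives the same grasp; the last joint's range is limited). The gripper opens to 87 mm and grips with 3 to 60 N. Pads are 19 mm wide; open, the fingers measure 117 mm over their backs; the gripper's body (75 mm by 190 mm) begins 51 mm behind the grasp point.
Start: joints at [-48.438, 22.042, 0.453, 0, -68.411, -14.817], TCP at [0.281, -0.558, 0.223] pointing down, gripper open.
Joint ranges: [-179.83, 179.83], [-69.29, 118.12], [-61.27, 80.66], [-181.25, 117.63], [-171.15, -9.14], [-177.46, 177.46]. Speed limits (degrees/s): [159.86, 159.86, 180, 180, 180, 180].

## Interface

Orientations are given as a 3x3 rotation matrix whose columns are the frame's x, y, z axes.
In Python, from station import sense, capture, calibration, finish_job gives the robot as it stands.
- The arm moves only by the tool carry_out, never from a script. Its argument "commands" is one flat list of numbers, 6 for each row, row after row: the shift along the tool's x, y, z in mm, then the turn, a rotation vector about the tool's x, y, z in rad. A call has 1 to 5 rows; each row shifts and turns the pose as measured when the row begins, along the tool's axes as they then stand; what a row does not reach is not made up. A row lasts 1/8 s, in which the tool goes at most 62.5 mm and 10.7 degrees, less where a joint would pass 70% of its speed; a pose out of reach is approached as far as the arm can. A call is refused whole if a number of a shift passes 62.5 or a number of a turn 0.188, either way. A call with a gripper value outside its range is refused whole. "grip" is the finger opening in mm, from 0 to 87, set as the call begins (left out, the last holds). The fingers move at their own pace and stop on an object; the grip force is fixed at half the most. Time passes only in rows, so rows that do not move let the fingers close. It gives the time, the measured TCP pose, the force and the opening at its end, in the units of the state.
- sense(): the state, without advancing time (a new reading comes with each control period).
- capture(name): name is "side" or "top" or "wrist"; returns the picture (420x560x3 uint8, red, green, blue); there is no depth.
- calibration(name): a dict with "fx", "fy", "cx", "cy" (pixels), "rvec" (rotation vector, rad) and "tvec" (3), from world to camera coordinates, as OpenCV has them. Camera axes: x right, y down, z forward; pixel columns grow to the right and rows downward; lengths in m; the calibration is good to about 2 mm. A picture is of the moment at which its call begins: read the wrist's pose just before it. calibration takes no time and is no camera call; for the wrist camera it gives the pose at the moment of the call.
- finish_job(): hands the job in, once; it reports no verdict.
The state is a dict: "time_s": time; "joints": joint angles; "joint_velocities": joint speeds; "effort": joint torques, N m; "tcp_pos": TCP position; "ee_rot": TCP orientation; "wrist_force": force on the tool from outside, world axes, zero at the start; "moment": the same for the moment, N m; "gripper_width": opening from 0.0 (shut) to 1.0 (fully open).
Only numpy, scipy, OpenCV 4.12 (cv2) and the standard library are available. Lean on these libraries where they do the work, as an engineer would, in place of code of your own. Each camera call takes 0.05 s, during which the arm holds its last target.

## Working session

There is one attempt and no reset: what is moved stays moved. The work goes in short steps, Python scripts to look and compute and a tool call to move; the robot and the scene stay as the last step left them, time stands still between calls to the robot, and variables do not carry over. Pictures are saved under pics/ and viewed, and the job is handed in when it is done.

Besides the shell and the picture viewer there is one more tool, called by a JSON object that holds its "api" and its "payload", one argument or row to a line. carry_out: Moves the arm, as the interface text tells. Its arguments: {"type":"object","properties":{"commands":{"type":"array"},"grip":{"type":"number"}},"required":["commands"]}

```bash
ls; mkdir -p pics; python3 - <<'E'
from station import *
import cv2
print(sense())
for n in ["side","top","wrist"]:
    print(n,calibration(n))
    cv2.imwrite(f"pics/{n}0.png",capture(n)[:,:,::-1])
E
```

```text
pics
{'time_s': 0.0, 'joints': array([-4.84381855e+01,  2.20920865e+01,  3.78759750e-01, -2.81243663e-02,
       -6.84119448e+01, -1.48160801e+01]), 'joint_velocities': array([-0.03998664, -0.00719179,  0.03608351, -0.03911018, -0.06897524,
        0.00238076]), 'effort': array([ 3.17930226e-04, -3.90665460e+01,  1.87401795e+01,  4.21976388e+00,
        1.10035259e-02, -1.99265887e-04]), 'tcp_pos': array([ 0.28100043, -0.55758297,  0.22144093]), 'ee_rot': array([[-8.93093871e-01, -4.49868989e-01, -1.10897012e-03],
       [-4.49870340e-01,  8.93091775e-01,  1.93872912e-03],
       [ 1.18237980e-04,  2.23035986e-03, -9.99997506e-01]]), 'wrist_force': array([ 1.46539959, -0.32042032, -0.33095903]), 'moment': array([ 0.00763244, -0.02684965,  0.00218751]), 'gripper_width': 0.9983129809906363}
side {'fx': 530.9972318825281, 'fy': 530.9972318825281, 'cx': 269.07918233244266, 'cy': 204.46638304912568, 'rvec': array([ 0.70245419, -2.50109139,  1.2893219 ]), 'tvec': array([0.5151396 , 0.2639457 , 1.27279927])}
top {'fx': 469.63925555634944, 'fy': 469.63925555634944, 'cx': 275.37038144609687, 'cy': 218.11312684720474, 'rvec': array([ 2.16251943, -2.14530518,  0.11723379]), 'tvec': array([-0.00851272,  0.61157599,  1.39211899])}
wrist {'fx': 326.03017098904843, 'fy': 326.03017098904843, 'cx': 283.4589112200535, 'cy': 211.45422782707266, 'rvec': array([-1.56659666, -2.54518425, -0.33439687]), 'tvec': array([ 0.62297016, -0.0305952 ,  0.39049502])}
```

View pics/top0.png

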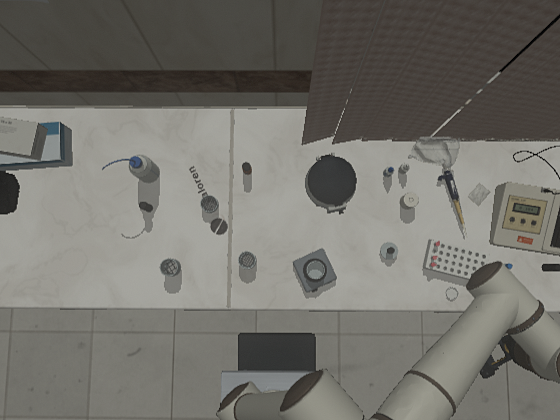

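View pics/side0.png

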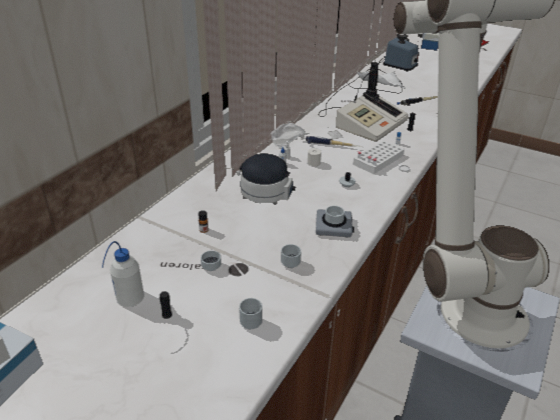

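View pics/wrist0.png

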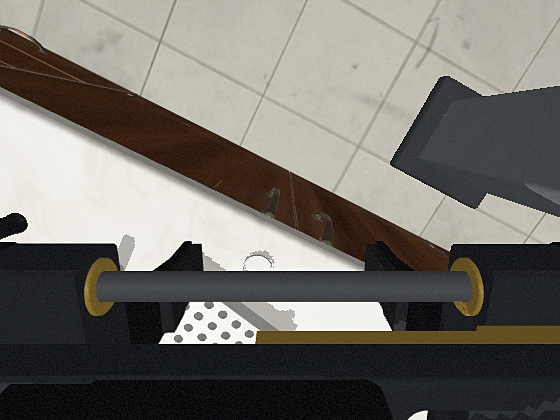

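```bash
cat > h.py <<'E'
from station import *
import cv2, numpy as np
def cam(n):
    c=calibration(n); K=np.array([[c['fx'],0,c['cx']],[0,c['fy'],c['cy']],[0,0,1]]); return K,cv2.Rodrigues(c['rvec'])[0],c['tvec']
def ray(n,uv):
    K,R,t=cam(n); d=R.T@np.linalg.solve(K,[uv[0],uv[1],1]); return -R.T@t,d
def onz(n,uv,z):
    o,d=ray(n,uv); return (o+d*(z-o[2])/d[2])
def proj(n,p):
    K,R,t=cam(n); p=np.atleast_2d(p); q=(K@(R@p.T+t[:,None])); return (q[:2]/q[2]).T
def save(name,img): cv2.imwrite(f"pics/{name}.png",img[:,:,::-1])
E
python3 - <<'E'
import cv2
a=cv2.imread("pics/top0.png"); cv2.imwrite("pics/tz.png",cv2.resize(a[140:310,130:430],(800,453),interpolation=cv2.INTER_CUBIC))
a=cv2.imread("pics/side0.png"); cv2.imwrite("pics/sz.png",cv2.resize(a[130:340,130:370],(685,600),interpolation=cv2.INTER_CUBIC))
E
```

```text
(no output)
```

View pics/tz.png

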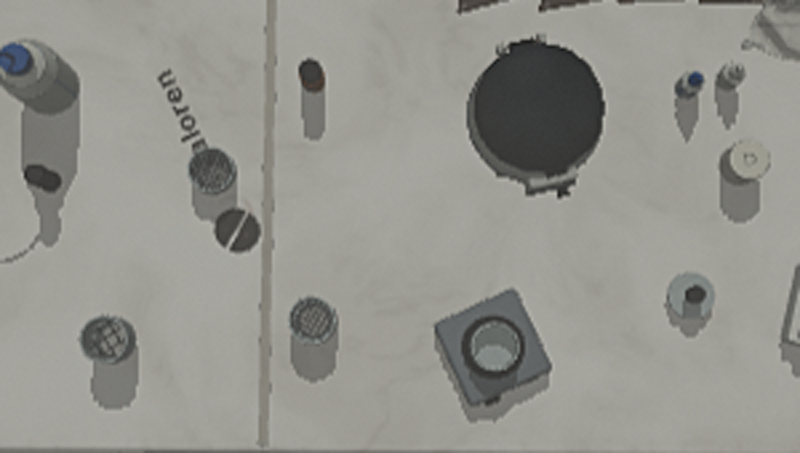

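View pics/sz.png

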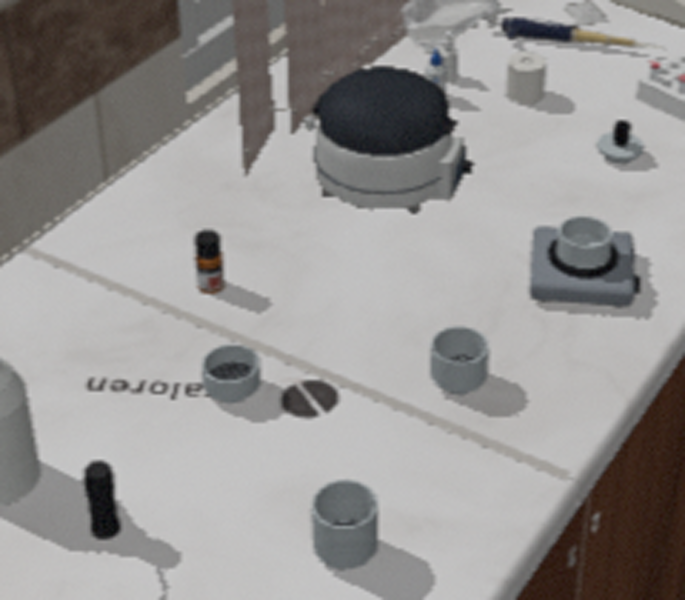

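```bash
python3 - <<'E'
from h import *
# rim centre guess in top image -> zoomed crops for precise
T=lambda x,y:(130+x*300/800,140+y*170/453)
S=lambda x,y:(130+x*240/685,130+y*210/600)
# (top px, side px, z) rim centres
obs={'pan':(T(495,346),S(585,229),.058),'fine':(T(212,170),S(231,360),.034),'med':(T(313,319),S(460,344),.046),'coarse':(T(108,338),S(345,502),.058),
'lid':(T(690,297),S(620,149),.013),'gauze':(T(748,160),None,.048),'vial':(T(312,72),None,.062),'cap':(T(30,175),None,.07)}
for k,(t,s,z) in obs.items():
    print(k,onz('top',t,z).round(4), None if s is None else onz('side',s,z).round(4))
for n,c in (('top',.6),('side',.6)): print(n,ray(n,(280,210))[0])
E
```

```text
pan [ 0.456  -0.1242  0.058 ] [ 0.4572 -0.123   0.058 ]
fine [0.6547 0.1987 0.034 ] [0.6584 0.2011 0.034 ]
med [0.4845 0.079  0.046 ] [0.4841 0.084  0.046 ]
coarse [0.4611 0.306  0.058 ] [0.4612 0.3139 0.058 ]
lid [ 0.5143 -0.3511  0.013 ] [ 0.5133 -0.3411  0.013 ]
gauze [ 0.6683 -0.4118  0.048 ] None
vial [0.7639 0.0834 0.062 ] None
cap [0.6421 0.3974 0.07  ] None
top [ 0.44021821 -0.02080503  1.45528967]
side [-0.01124888  1.02430987  0.95169159]
```

```bash
cat > ov.py <<'E'
from h import *
def circ(c,r,z,n=72):
    a=np.linspace(0,2*np.pi,n); return np.c_[c[0]+r*np.cos(a),c[1]+r*np.sin(a),np.full(n,z)]
def crop(name,img,c,circs,h=30,s=10):
    u=proj(name,[c[0],c[1],circs[0][1]])[0].round().astype(int)-h
    p=img[u[1]:u[1]+2*h,u[0]:u[0]+2*h,::-1]
    p=cv2.resize(p,None,fx=s,fy=s,interpolation=cv2.INTER_NEAREST)
    for r,z in circs:
        q=((proj(name,circ(c,r,z))-u+.5)*s).round().astype(np.int32)
        cv2.polylines(p,[q],True,(0,0,255),1)
    return p
E
cat > fit0.py <<'E'
from ov import *
import sys
P={'pan':((.4566,-.1236),[(.027,.058),(.036,.031)]),'fine':((.6565,.2),[(.027,.034),(.027,.010)]),'med':((.4843,.0815),[(.027,.046),(.027,.01)]),'coarse':((.461,.310),[(.027,.058),(.027,.01)]),'lid':((.514,-.346),[(.027,.016),(.027,.01),(.01,.042)])}
rows=[]
for n in('top','side'):
    img=cv2.imread(f"pics/{n}0.png")[:,:,::-1]
    rows.append(np.hstack([crop(n,img,c,l,h=20,s=4 if 0 else 8)[:,:] for c,l in P.values()]))
o=np.vstack(rows); cv2.imwrite("pics/"+sys.argv[1],cv2.resize(o,(1600,640))[:, :800]); cv2.imwrite("pics/b"+sys.argv[1],cv2.resize(o,(1600,640))[:, 800:])
E
python3 fit0.py f1.png
```

```text
(no output)
```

View pics/f1.png

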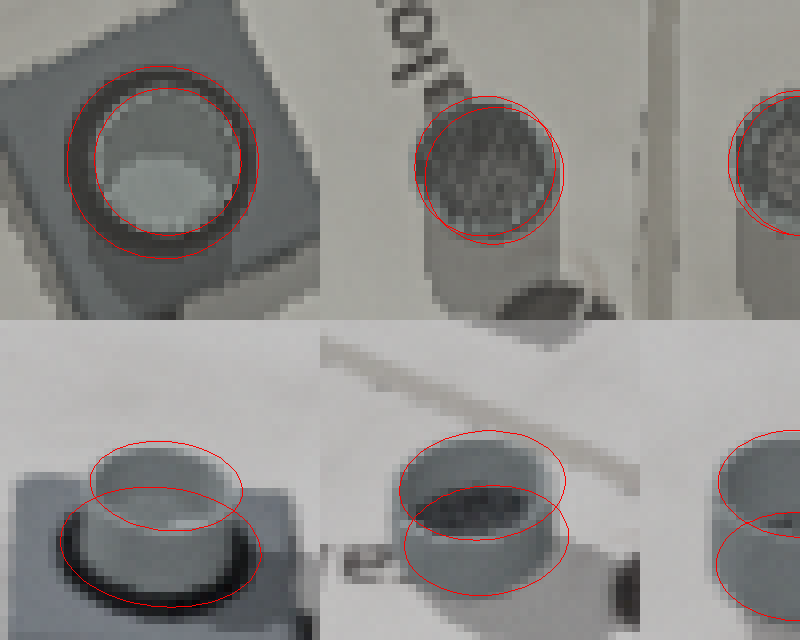

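View pics/bf1.png

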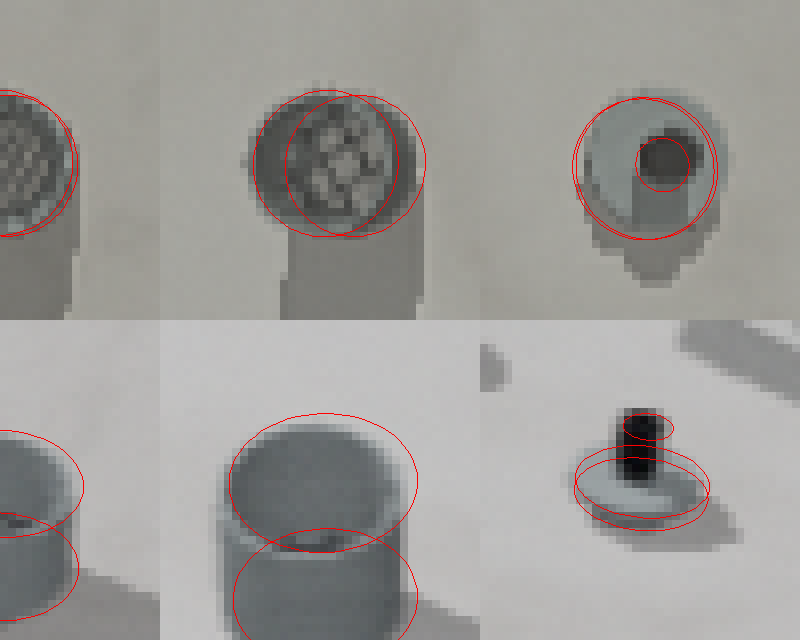

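```bash
cat > fit1.py <<'E'
from ov import *
from scipy.ndimage import gaussian_filter, map_coordinates
from scipy.spatial import ConvexHull
P={'pan':((.4566,-.1236),[(.027,.058)]),'fine':((.6565,.2),[(.027,.034),(.027,.010)]),'med':((.4843,.0815),[(.027,.046),(.027,.01)]),'coarse':((.461,.310),[(.027,.058),(.027,.01)]),'lid':((.514,-.346),[(.027,.016),(.027,.01)])}
for n in('top','side'):
    g=gaussian_filter(cv2.imread(f"pics/{n}0.png").astype(float).mean(2),.7)
    gy,gx=np.gradient(g)
    for k,(c,l) in P.items():
        best=[]
        for dx in np.arange(-.008,.0081,.0005):
            for dy in np.arange(-.01,.0101,.0005):
                c2=(c[0]+dx,c[1]+dy)
                q=np.vstack([proj(n,circ(c2,r,z)) for r,z in l])
                h=q[ConvexHull(q).vertices]
                h=np.vstack([h,h[:1]]); d=np.r_[0,np.cumsum(np.hypot(*np.diff(h,axis=0).T))]
                s=np.linspace(0,d[-1],120)[:-1]; hx=np.interp(s,d,h[:,0]);hy=np.interp(s,d,h[:,1])
                tx=np.gradient(hx);ty=np.gradient(hy);L=np.hypot(tx,ty)
                v=(map_coordinates(gx,[hy,hx],order=1)*ty-map_coordinates(gy,[hy,hx],order=1)*tx)/L
                best.append((np.mean(np.clip(np.abs(v),0,15)),c2))
        best.sort(key=lambda b:-b[0]); print(n,k,[(round(b[0],2),np.round(b[1],4).tolist()) for b in best[:3]])
E
python3 fit1.py
```

```text
top pan [(np.float64(14.93), [0.4571, -0.1226]), (np.float64(14.93), [0.4576, -0.1226]), (np.float64(14.92), [0.4576, -0.1221])]Traceback (most recent call last):
  File "fit1.py", line 13, in <module>
    q=np.vstack([proj(n,circ(c2,r,z)) for r,z in l])
                 ~~~~^^^^^^^^^^^^^^^^
  File "h.py", line 10, in proj
    K,R,t=cam(n); p=np.atleast_2d(p); q=(K@(R@p.T+t[:,None])); return (q[:2]/q[2]).T
          ~~~^^^
  File "h.py", line 4, in cam
    c=calibration(n); K=np.array([[c['fx'],0,c['cx']],[0,c['fy'],c['cy']],[0,0,1]]); return K,cv2.Rodrigues(c['rvec'])[0],c['tvec']
ValueError: time passes only in moves, steps and waits
```

```bash
python3 - <<'E'
s=open('h.py').read()
s=s.replace("def cam(n):\n    c=calibration(n)","_C={}\ndef cam(n):\n    if n not in _C: _C[n]=calibration(n)\n    c=_C[n]")
open('h.py','w').write(s)
E
python3 fit1.py; python3 -c "
from station import *;print(sense()['time_s'])"
```

```text
top pan [(np.float64(14.93), [0.4571, -0.1226]), (np.float64(14.93), [0.4576, -0.1226]), (np.float64(14.92), [0.4576, -0.1221])]
top fine [(np.float64(13.0), [0.656, 0.199]), (np.float64(13.0), [0.6565, 0.1995]), (np.float64(12.99), [0.6565, 0.199])]
top med [(np.float64(11.26), [0.4843, 0.08]), (np.float64(11.23), [0.4843, 0.0795]), (np.float64(11.22), [0.4838, 0.0795])]
top coarse [(np.float64(13.98), [0.4625, 0.311]), (np.float64(13.97), [0.4625, 0.3115]), (np.float64(13.95), [0.4625, 0.312])]
top lid [(np.float64(10.05), [0.506, -0.347]), (np.float64(10.05), [0.506, -0.3475]), (np.float64(10.02), [0.506, -0.348])]
side pan [(np.float64(12.06), [0.4576, -0.1166]), (np.float64(12.05), [0.4571, -0.1166]), (np.float64(12.04), [0.4576, -0.1171])]
side fine [(np.float64(14.36), [0.658, 0.204]), (np.float64(14.34), [0.6585, 0.204]), (np.float64(14.33), [0.658, 0.2045])]
side med [(np.float64(14.57), [0.4863, 0.085]), (np.float64(14.56), [0.4863, 0.0855]), (np.float64(14.55), [0.4868, 0.085])]
side coarse [(np.float64(15.0), [0.4625, 0.3145]), (np.float64(14.99), [0.463, 0.315]), (np.float64(14.98), [0.463, 0.3145])]
side lid [(np.float64(12.4), [0.5165, -0.3445]), (np.float64(12.37), [0.5165, -0.344]), (np.float64(12.37), [0.516, -0.3445])]
0.15
```

{"api": "carry_out", "payload": {
  "commands": [-48,36,0,0,0,0,-48,36,0,0,0,0,-48,36,0,0,0,0,-48,36,0,0,0,0,-48,36,0,0,0,0],
  "grip": 87
}}

```text
time_s: 0.78
tcp_pos: [0.4164, -0.2849, 0.2192]
ee_rot: [[-0.897, -0.442, -0.003], [-0.442, 0.897, 0.003], [0.001, 0.004, -1.0]]
wrist_force: [0.2, 0.1, 0.4]
gripper_width: 1.0
```

```bash
cat > go.py <<'E'
from h import *
import sys
from scipy.spatial.transform import Rotation as Ro
# go.py x y z : remaining tool shift (mm) and turn to straight-down w/ same yaw (or given jaw yaw)
s=sense(); R=s['ee_rot']; p=s['tcp_pos']; t=np.array([float(a) for a in sys.argv[1:4]])
y=R[:,1]; yaw=np.arctan2(y[1],y[0]) if len(sys.argv)<5 else np.radians(float(sys.argv[4]))
yy=np.array([np.cos(yaw),np.sin(yaw),0]); z=np.array([0,0,-1.]); Rt=np.c_[np.cross(yy,z),yy,z]
print('t',s['time_s'],'tcp',(p*1000).round(1),'yaw',np.degrees(yaw).round(1),'w',round(s['gripper_width']*87,1),'F',s['wrist_force'].round(1),'J',s['joints'].round(0))
print('shift',(R.T@(t-p)*1000).round(1),'turn',Ro.from_matrix(R.T@Rt).as_rotvec().round(3))
E
python3 go.py .657 .2015 .2
```

```text
t 0.775 tcp [ 416.4 -284.9  219.2] yaw 116.2 w 87.0 F [0.2 0.1 0.4] J [-16.  11. -16.  -0. -63. -48.]
shift [-430.9  329.8   20. ] turn [ 0.004 -0.001  0.   ]
```

{"api": "carry_out", "payload": {
  "commands": [-48,36,0,0,0,0,-48,36,0,0,0,0,-48,36,0,0,0,0,-48,36,0,0,0,0,-48,36,0,0,0,0]
}}

```text
time_s: 1.4
tcp_pos: [0.5543, -0.0074, 0.2197]
ee_rot: [[-0.897, -0.443, -0.003], [-0.443, 0.897, 0.003], [0.001, 0.004, -1.0]]
wrist_force: [0.1, -0.8, -0.6]
gripper_width: 1.005
```

```bash
python3 go.py .657 .2015 .15
```

```text
t 1.4 tcp [554.3  -7.4 219.7] yaw 116.3 w 87.4 F [ 0.1 -0.8 -0.6] J [ 16.  15. -10.  -0. -65. -79.]
shift [-184.7  141.5   70.1] turn [ 0.004 -0.001  0.   ]
```

{"api": "carry_out", "payload": {
  "commands": [-46,35,15,0,0,0,-46,35,15,0,0,0,-46,35,15,0,0,0,-46,36,25,0.004,-0.001,0,0,0,0,0,0,0]
}}

```text
time_s: 2.02
tcp_pos: [0.6581, 0.2094, 0.1467]
ee_rot: [[-0.894, -0.447, -0.001], [-0.447, 0.894, -0.001], [0.002, -0.001, -1.0]]
wrist_force: [-0.3, -1.7, -0.8]
gripper_width: 0.995
```

```bash
python3 go.py .657 .2015 .15; python3 -c "
from h import *
save('w1',capture('wrist'))"
```

```text
t 2.025 tcp [658.1 209.4 146.7] yaw 116.6 w 86.5 F [-0.3 -1.7 -0.8] J [ 31.  32.   5.   0. -63. -94.]
shift [ 4.5 -6.5 -3.3] turn [-0.001 -0.002 -0.   ]
```

View pics/w1.png

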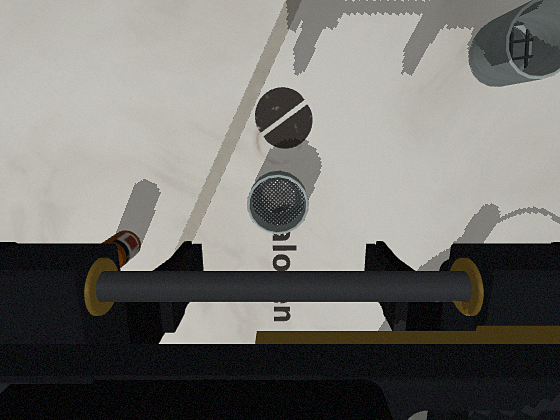

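```bash
python3 -c "
from ov import *
print(onz('wrist',(277.5,201.5),.034)); print(proj('wrist',[.657,.2015,.034]), proj('wrist',sense()['tcp_pos']))
print(ray('wrist',(1,1))[0])
img=cv2.imread('pics/w1.png')[:,:,::-1]
c=onz('wrist',(277.5,201.5),.034)
cv2.imwrite('pics/w1c.png',crop('wrist',img,c[:2],[(.027,.034),(.027,.01)],h=45,s=6))"
```

```text
[0.65520282 0.20152409 0.034     ]
[[276.56379284 203.28066055]] [[281.51961957 260.35989232]]
[0.59481681 0.17744316 0.31100667]
```

View pics/w1c.png

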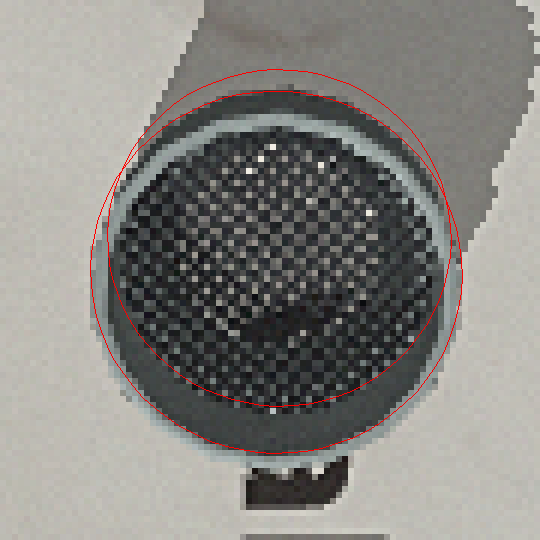

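{"api": "carry_out", "payload": {
  "commands": [4,-6,0,0,0,0,0,0,45,0,0,0,0,0,40,0,0,0,0,0,25,0,0,0,0,0,0,0,0,0]
}}

```text
time_s: 2.7
tcp_pos: [0.6587, 0.1927, 0.0439]
ee_rot: [[-0.898, -0.44, 0.009], [-0.44, 0.898, 0.003], [-0.009, -0.001, -1.0]]
wrist_force: [-0.2, 0.1, 0.5]
gripper_width: 0.999
```

```bash
python3 go.py .657 .2015 .012
```

```text
t 2.7 tcp [658.7 192.7  43.9] yaw 116.1 w 86.9 F [-0.2  0.1  0.5] J [ 30.  36.  -2.   0. -51. -94.]
shift [-2.1  8.7 31.9] turn [-0.001  0.009  0.   ]
```

{"api": "carry_out", "payload": {
  "commands": [-2,8,0,0,0.009,0,0,0,0,0,0,0,0,0,0,0,0,0]
}}

```text
time_s: 3.08
tcp_pos: [0.6593, 0.2007, 0.0497]
ee_rot: [[-0.899, -0.439, 0.008], [-0.439, 0.899, 0.002], [-0.008, -0.002, -1.0]]
wrist_force: [0.1, -0.1, 0.1]
gripper_width: 1.0
```

```bash
python3 go.py .657 .2015 .012
```

```text
t 3.075 tcp [659.3 200.7  49.7] yaw 116.0 w 87.0 F [ 0.1 -0.1  0.1] J [ 30.  36.  -2.   0. -52. -94.]
shift [ 2.   1.8 37.7] turn [-0.002  0.008  0.   ]
```

{"api": "carry_out", "payload": {
  "commands": [2,2,15,-0.002,0.008,0,0,0,15,0,0,0,0,0,6,0,0,0,0,0,0,0,0,0]
}}

```text
time_s: 3.58
tcp_pos: [0.6561, 0.2018, 0.0108]
ee_rot: [[-0.899, -0.439, -0.001], [-0.439, 0.899, 0.0], [0.001, 0.001, -1.0]]
wrist_force: [0.6, 0.4, -0.5]
gripper_width: 0.998
```

```bash
python3 go.py .657 .2015 .012
```

```text
t 3.575 tcp [656.1 201.8  10.8] yaw 116.0 w 86.8 F [ 0.6  0.4 -0.5] J [ 31.  39.  -3.  -0. -48. -94.]
shift [-0.7 -0.7 -1.2] turn [ 0.001 -0.001  0.   ]
```

Good; close.

{"api": "carry_out", "payload": {
  "commands": [0,0,0,0,0,0,0,0,0,0,0,0,0,0,0,0,0,0,0,0,0,0,0,0,0,0,0,0,0,0],
  "grip": 40
}}

```text
time_s: 4.2
tcp_pos: [0.6567, 0.2021, 0.0117]
ee_rot: [[-0.898, -0.439, 0.0], [-0.439, 0.898, 0.001], [-0.001, 0.001, -1.0]]
wrist_force: [0.0, 0.9, -0.6]
gripper_width: 0.623
```

```bash
python3 go.py .657 .2015 .012
```

```text
t 4.2 tcp [656.7 202.1  11.7] yaw 116.0 w 54.2 F [ 0.   0.9 -0.6] J [ 31.  39.  -3.  -0. -48. -94.]
shift [-0.  -0.6 -0.3] turn [ 0.001  0.001 -0.   ]
```

{"api": "carry_out", "payload": {
  "commands": [0,0,-40,0,0,0,0,0,-50,0,0,0,45,-28,-20,0,0,0,45,-28,0,0,0,0,45,-28,0,0,0,0]
}}

```text
time_s: 4.82
tcp_pos: [0.5719, 0.0667, 0.1242]
ee_rot: [[-0.897, -0.443, 0.001], [-0.443, 0.897, 0.0], [-0.001, -0.001, -1.0]]
wrist_force: [1.6, -0.2, 0.1]
gripper_width: 0.622
```

{"api": "carry_out", "payload": {
  "commands": [45,-28,0,0,0,0,45,-28,0,0,0,0,40,-26,0,0,0,0,20,-13,0,0,0,0,0,0,0,0,0,0]
}}

```text
time_s: 5.45
tcp_pos: [0.4733, -0.0919, 0.1255]
ee_rot: [[-0.898, -0.44, 0.004], [-0.44, 0.898, 0.001], [-0.003, -0.001, -1.0]]
wrist_force: [1.2, 0.2, -0.9]
gripper_width: 0.625
```

```bash
python3 go.py .457 -.121 .10
```

```text
t 5.45 tcp [473.3 -91.9 125.5] yaw 116.1 w 54.4 F [ 1.2  0.2 -0.9] J [  8.  14. -27.  -0. -49. -72.]
shift [ 27.6 -19.   25.4] turn [-0.001  0.003  0.   ]
```

{"api": "carry_out", "payload": {
  "commands": [27,-19,10,0,0.003,0,0,0,0,0,0,0,0,0,0,0,0,0]
}}

```text
time_s: 5.82
tcp_pos: [0.4597, -0.1201, 0.1162]
ee_rot: [[-0.897, -0.442, 0.005], [-0.442, 0.897, -0.001], [-0.004, -0.003, -1.0]]
wrist_force: [0.8, 0.6, -0.6]
gripper_width: 0.625
```

```bash
python3 go.py .457 -.121 .062; python3 -c "
from h import *
for n in ('wrist','side','top'):
    i=capture(n); save(n+'2',i)
a=cv2.imread('pics/side2.png')[150:270,250:410]; b=cv2.imread('pics/wrist2.png')[100:400]
cv2.imwrite('pics/s2.png',cv2.resize(a,(800,600),interpolation=cv2.INTER_CUBIC))"
```

```text
t 5.825 tcp [ 459.7 -120.1  116.2] yaw 116.2 w 54.4 F [ 0.8  0.6 -0.6] J [  5.  14. -29.   0. -47. -69.]
shift [ 3.   0.5 54.1] turn [-0.003  0.004  0.   ]
```

View pics/s2.png

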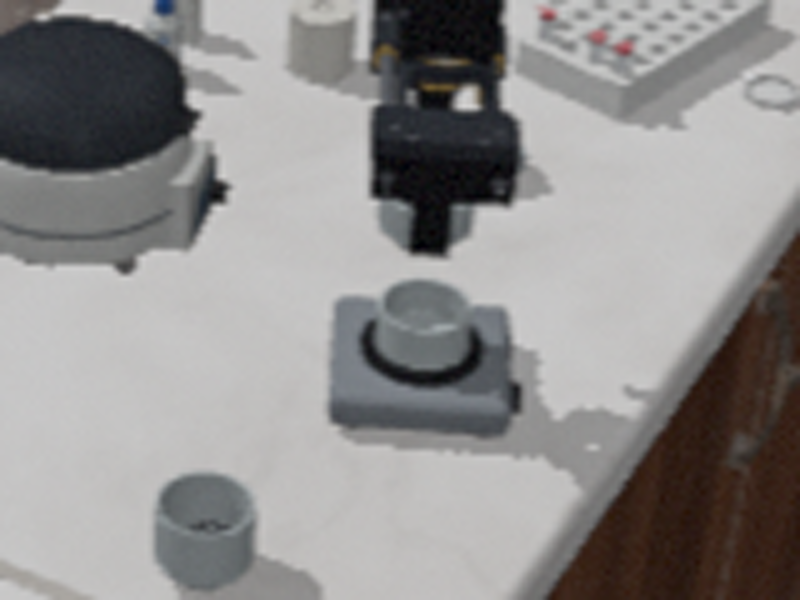

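View pics/wrist2.png

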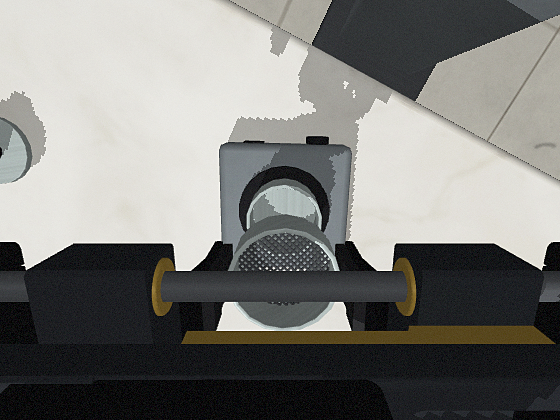

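```bash
python3 -c "
from ov import *
img=cv2.imread('pics/wrist2.png')[:,:,::-1]
p=sense()['tcp_pos']; u=p[:2]
q=cv2.resize(img[130:350,200:380,::-1],None,fx=3,fy=3,interpolation=cv2.INTER_NEAREST)
for c,r,z,col in [((.457,-.121),.036,.031,(0,0,255)),((.457,-.121),.027,.058,(0,0,255)),((.457,-.124),.036,.031,(0,200,0)),(u,.027,p[2]-.0117+.034,(255,0,0))]:
    w=((proj('wrist',circ(c,r,z))-[200,130]+.5)*3).astype(np.int32); cv2.polylines(q,[w],True,col,1)
cv2.imwrite('pics/w2c.png',q[:600])"
```

```text
(no output)
```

View pics/w2c.png

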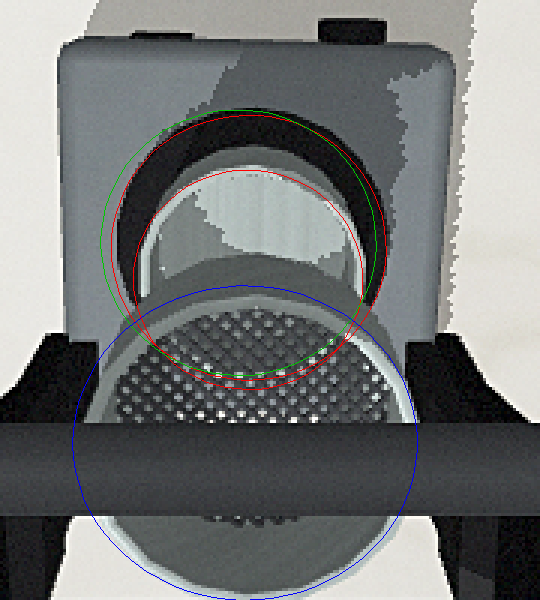

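{"api": "carry_out", "payload": {
  "commands": [3,0,0,-0.003,0.004,0,0,0,15,0,0,0,0,0,15,0,0,0,0,0,10,0,0,0,0,0,0,0,0,0]
}}

```text
time_s: 6.6
tcp_pos: [0.458, -0.1199, 0.0757]
ee_rot: [[-0.896, -0.444, 0.001], [-0.444, 0.896, 0.001], [-0.001, 0.0, -1.0]]
wrist_force: [0.0, -0.2, -0.0]
gripper_width: 0.624
```

```bash
python3 go.py .4565 -.121 .060
```

```text
t 6.6 tcp [ 458.  -119.9   75.7] yaw 116.4 w 54.3 F [ 0.  -0.2 -0. ] J [  5.  17. -32.  -0. -41. -69.]
shift [ 1.8 -0.3 15.7] turn [ 0.     0.001 -0.   ]
```

{"api": "carry_out", "payload": {
  "commands": [2,0,6,0,0,0,0,0,6,0,0,0,0,0,3,0,0,0,0,0,0,0,0,0]
}}

```text
time_s: 7.1
tcp_pos: [0.457, -0.1209, 0.0607]
ee_rot: [[-0.896, -0.445, 0.003], [-0.445, 0.896, 0.001], [-0.003, -0.001, -1.0]]
wrist_force: [0.2, 0.3, -0.7]
gripper_width: 0.628
```

```bash
python3 go.py .4565 -.121 .060
```

```text
t 7.1 tcp [ 457.  -120.9   60.7] yaw 116.4 w 54.6 F [ 0.2  0.3 -0.7] J [  5.  19. -33.  -0. -39. -69.]
shift [0.5 0.1 0.7] turn [-0.001  0.003  0.   ]
```

{"api": "carry_out", "payload": {
  "commands": [0,0,2,0,0,0,0,0,1,0,0,0]
}}

```text
time_s: 7.35
tcp_pos: [0.4573, -0.1209, 0.0594]
ee_rot: [[-0.895, -0.446, 0.003], [-0.446, 0.895, -0.0], [-0.003, -0.001, -1.0]]
wrist_force: [-3.8, 3.0, 11.5]
gripper_width: 0.625
```

```bash
python3 go.py .4565 -.121 .060
```

```text
t 7.35 tcp [ 457.3 -120.9   59.4] yaw 116.5 w 54.3 F [-3.8  3.  11.5] J [  5.  19. -33.   0. -38. -69.]
shift [ 0.7  0.3 -0.6] turn [-0.001  0.003  0.   ]
```

Contact at the predicted height (11 N up). Release and lift.

{"api": "carry_out", "payload": {
  "commands": [0,0,0,0,0,0,0,0,0,0,0,0,0,0,0,0,0,0,0,0,0,0,0,0],
  "grip": 87
}}

```text
time_s: 7.85
tcp_pos: [0.4579, -0.1209, 0.0599]
ee_rot: [[-0.895, -0.446, 0.005], [-0.446, 0.895, 0.0], [-0.005, -0.002, -1.0]]
wrist_force: [0.6, -0.4, 0.6]
gripper_width: 0.958
```

{"api": "carry_out", "payload": {
  "commands": [0,0,-20,0,0,0,0,0,-40,0,0,0,0,0,-40,0,0,0,0,0,0,0,0,0]
}}

```text
time_s: 8.35
tcp_pos: [0.4572, -0.121, 0.1618]
ee_rot: [[-0.895, -0.446, 0.002], [-0.446, 0.895, -0.0], [-0.002, -0.001, -1.0]]
wrist_force: [-0.3, 1.4, -0.6]
gripper_width: 1.002
```

```bash
python3 go.py .485 .0825 .15; cat > look.py <<'E'
from ov import *
import sys
k=sys.argv[1]; top=float(sys.argv[2])
o=[]
for n in ('wrist','side','top'):
    i=capture(n); save(n+k,i)
    u=proj(n,[.457,-.121,top])[0].astype(int); h=40 if n!='wrist' else 60
    u=np.clip(u,h,[560-h,420-h])
    o.append(cv2.resize(i[u[1]-h:u[1]+h,u[0]-h:u[0]+h,::-1],(266,266),interpolation=cv2.INTER_CUBIC))
cv2.imwrite(f'pics/l{k}.png',np.hstack(o))
E
python3 look.py 3 .07
```

```text
t 8.35 tcp [ 457.2 -121.   161.8] yaw 116.5 w 87.2 F [-0.3  1.4 -0.6] J [  5.  11. -25.   0. -54. -69.]
shift [-115.6  169.8   11.8] turn [-0.001  0.002  0.   ]
```

View pics/l3.png

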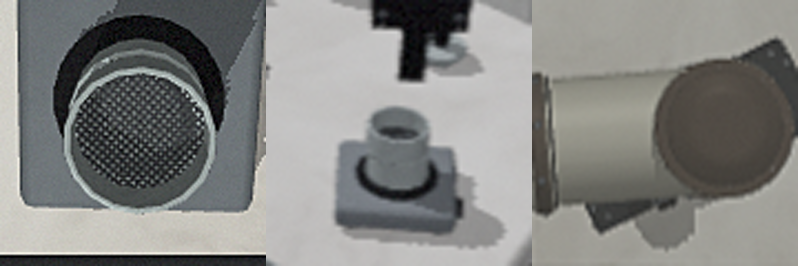

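{"api": "carry_out", "payload": {
  "commands": [-29,42,0,0,0,0,-29,42,0,0,0,0,-29,42,0,0,0,0,-20,30,0,0,0,0,0,0,0,0,0,0]
}}

```text
time_s: 9.12
tcp_pos: [0.478, 0.0699, 0.1501]
ee_rot: [[-0.897, -0.441, -0.021], [-0.441, 0.897, -0.005], [0.021, 0.005, -1.0]]
wrist_force: [-0.3, -0.6, -0.2]
gripper_width: 1.0
```

```bash
python3 go.py .485 .0825 .15; python3 -c "
from ov import *
i=capture('wrist'); save('w4',i); c=(.485,.0825)
cv2.imwrite('pics/w4c.png',crop('wrist',i,c,[(.027,.046),(.027,.01)],h=50,s=6))"
```

```text
t 9.125 tcp [478.   69.9 150.1] yaw 116.2 w 87.0 F [-0.3 -0.6 -0.2] J [ 27.  13. -24.  -0. -54. -91.]
shift [-11.8   8.3  -0.1] turn [ 0.005 -0.021  0.   ]
```

View pics/w4c.png

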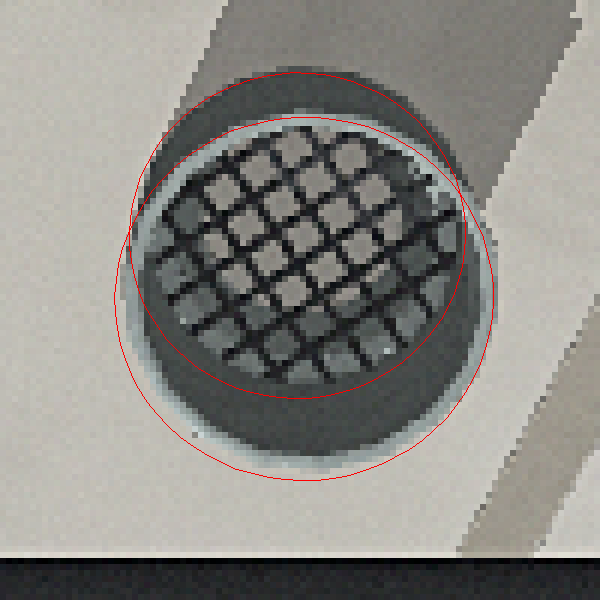

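{"api": "carry_out", "payload": {
  "commands": [-11,8,0,0.005,-0.021,0,0,0,35,0,0,0,0,0,35,0,0,0,0,0,20,0,0,0,0,0,0,0,0,0]
}}

```text
time_s: 9.8
tcp_pos: [0.4844, 0.0784, 0.0562]
ee_rot: [[-0.901, -0.435, 0.002], [-0.435, 0.901, -0.0], [-0.002, -0.001, -1.0]]
wrist_force: [0.5, 0.2, 0.0]
gripper_width: 1.0
```

```bash
python3 go.py .484 .082 .016
```

```text
t 9.8 tcp [484.4  78.4  56.2] yaw 115.8 w 87.0 F [0.5 0.2 0. ] J [ 28.  20. -30.   0. -39. -93.]
shift [-1.2  3.4 40.2] turn [-0.001  0.002  0.   ]
```

{"api": "carry_out", "payload": {
  "commands": [-1,3,15,0,0.002,0,0,0,15,0,0,0,0,0,8,0,0,0,0,0,0,0,0,0]
}}

```text
time_s: 10.3
tcp_pos: [0.4861, 0.0821, 0.0183]
ee_rot: [[-0.901, -0.433, 0.005], [-0.433, 0.901, 0.001], [-0.005, -0.001, -1.0]]
wrist_force: [-0.1, 0.6, -0.4]
gripper_width: 0.998
```

```bash
python3 go.py .484 .082 .016
```

```text
t 10.3 tcp [486.1  82.1  18.3] yaw 115.7 w 86.8 F [-0.1  0.6 -0.4] J [ 29.  24. -32.   0. -33. -93.]
shift [1.9 0.8 2.2] turn [-0.001  0.005  0.   ]
```

{"api": "carry_out", "payload": {
  "commands": [2,1,2,-0.001,0.005,0,0,0,0,0,0,0]
}}

```text
time_s: 10.55
tcp_pos: [0.4843, 0.0825, 0.0169]
ee_rot: [[-0.901, -0.433, 0.002], [-0.433, 0.901, 0.0], [-0.002, -0.0, -1.0]]
wrist_force: [-0.2, -1.5, 1.0]
gripper_width: 1.0
```

{"api": "carry_out", "payload": {
  "commands": [0,0,0,0,0,0,0,0,0,0,0,0,0,0,0,0,0,0,0,0,0,0,0,0,0,0,0,0,0,0],
  "grip": 40
}}

```text
time_s: 11.18
tcp_pos: [0.4848, 0.0828, 0.0177]
ee_rot: [[-0.901, -0.434, 0.003], [-0.434, 0.901, 0.001], [-0.004, -0.0, -1.0]]
wrist_force: [0.4, 1.1, 0.3]
gripper_width: 0.621
```

```bash
python3 go.py .457 -.121 .15 
```

```text
t 11.175 tcp [484.8  82.8  17.7] yaw 115.7 w 54.1 F [0.4 1.1 0.3] J [ 29.  24. -32.   0. -33. -93.]
shift [ 112.9 -171.6 -132.6] turn [-0.     0.004  0.   ]
```

{"api": "carry_out", "payload": {
  "commands": [0,0,-45,0,0.004,0,0,0,-50,0,0,0,0,0,-35,0,0,0,28,-43,0,0,0,0,28,-43,0,0,0,0]
}}

```text
time_s: 11.8
tcp_pos: [0.4717, -0.019, 0.1514]
ee_rot: [[-0.898, -0.439, -0.001], [-0.439, 0.898, -0.002], [0.002, -0.001, -1.0]]
wrist_force: [0.4, -0.5, -0.8]
gripper_width: 0.618
```

{"api": "carry_out", "payload": {
  "commands": [28,-42,0,0,0,0,18,-28,0,0,0,0,0,0,0,0,0,0]
}}

```text
time_s: 12.18
tcp_pos: [0.4589, -0.1067, 0.1515]
ee_rot: [[-0.9, -0.435, -0.002], [-0.435, 0.9, -0.001], [0.002, -0.0, -1.0]]
wrist_force: [0.0, 0.5, -0.5]
gripper_width: 0.618
```

```bash
python3 go.py .457 -.121 .13 
```

```text
t 12.175 tcp [ 458.9 -106.7  151.5] yaw 115.8 w 53.7 F [ 0.   0.5 -0.5] J [  7.  11. -26.   0. -53. -71.]
shift [  7.9 -12.   21.5] turn [-0.    -0.002 -0.   ]
```

{"api": "carry_out", "payload": {
  "commands": [8,-12,10,0,-0.002,0,0,0,8,0,0,0,0,0,0,0,0,0]
}}

```text
time_s: 12.55
tcp_pos: [0.4564, -0.1208, 0.1315]
ee_rot: [[-0.9, -0.436, -0.002], [-0.436, 0.9, -0.0], [0.002, 0.001, -1.0]]
wrist_force: [0.5, 0.1, -0.2]
gripper_width: 0.623
```

```bash
python3 go.py .457 -.121 .0897; python3 -c "
from ov import *
img=capture('wrist')
p=sense()['tcp_pos']; u=p[:2]
q=cv2.resize(img[130:350,200:380,::-1],None,fx=3,fy=3,interpolation=cv2.INTER_NEAREST)
for c,r,z,col in [((.457,-.121),.036,.031,(0,0,255)),((.457,-.121),.027,.082,(0,0,255)),(u,.027,p[2]-.0177+.046,(255,0,0))]:
    w=((proj('wrist',circ(c,r,z))-[200,130]+.5)*3).astype(np.int32); cv2.polylines(q,[w],True,col,1)
cv2.imwrite('pics/w5c.png',q[:600])"
```

```text
t 12.55 tcp [ 456.4 -120.8  131.5] yaw 115.9 w 54.2 F [ 0.5  0.1 -0.2] J [  5.  13. -28.  -0. -50. -69.]
shift [-0.5 -0.5 41.8] turn [ 0.001 -0.002  0.   ]
```

View pics/w5c.png

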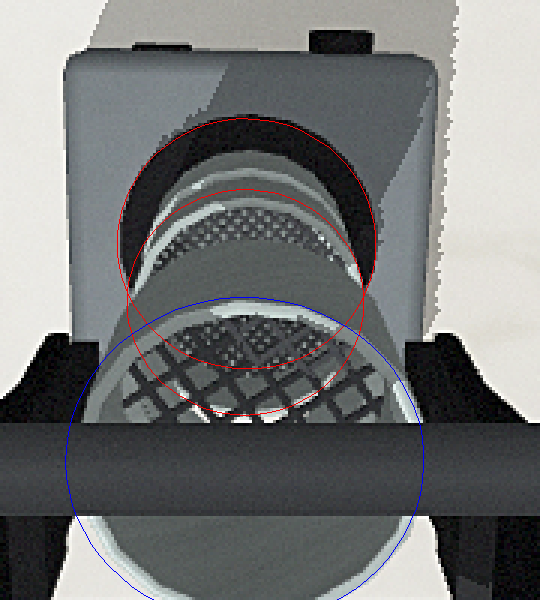

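{"api": "carry_out", "payload": {
  "commands": [-1,0,12,0,-0.002,0,0,0,12,0,0,0,0,0,8,0,0,0,0,0,0,0,0,0]
}}

```text
time_s: 13.1
tcp_pos: [0.4578, -0.1192, 0.0972]
ee_rot: [[-0.899, -0.439, 0.0], [-0.439, 0.899, 0.001], [-0.001, 0.001, -1.0]]
wrist_force: [-0.0, -0.4, -0.2]
gripper_width: 0.621
```

```bash
python3 go.py .457 -.121 .0897
```

```text
t 13.1 tcp [ 457.8 -119.2   97.2] yaw 116.0 w 54.0 F [-0.  -0.4 -0.2] J [  5.  15. -30.  -0. -44. -69.]
shift [ 1.5 -1.3  7.5] turn [ 0.001  0.001 -0.   ]
```

{"api": "carry_out", "payload": {
  "commands": [1,-1,4,0,0,0,0,0,3,0,0,0,0,0,2,0,0,0]
}}

```text
time_s: 13.48
tcp_pos: [0.458, -0.1207, 0.0895]
ee_rot: [[-0.898, -0.439, 0.001], [-0.439, 0.898, 0.0], [-0.001, -0.0, -1.0]]
wrist_force: [-7.1, 4.2, 19.8]
gripper_width: 0.623
```

```bash
python3 go.py .457 -.121 .0897
```

```text
t 13.475 tcp [ 458.  -120.7   89.5] yaw 116.1 w 54.2 F [-7.1  4.2 19.8] J [  5.  16. -31.  -0. -43. -69.]
shift [ 1.   0.1 -0.2] turn [-0.     0.001  0.   ]
```

Home with contact; release, lift.

{"api": "carry_out", "payload": {
  "commands": [0,0,0,0,0,0,0,0,0,0,0,0,0,0,0,0,0,0,0,0,0,0,0,0],
  "grip": 87
}}

```text
time_s: 13.98
tcp_pos: [0.4588, -0.1207, 0.0903]
ee_rot: [[-0.898, -0.439, 0.004], [-0.439, 0.898, 0.0], [-0.004, -0.002, -1.0]]
wrist_force: [-0.1, 0.0, -0.7]
gripper_width: 0.963
```

{"api": "carry_out", "payload": {
  "commands": [0,0,-20,0,0,0,0,0,-40,0,0,0,0,0,-40,0,0,0,0,0,0,0,0,0]
}}

```text
time_s: 14.48
tcp_pos: [0.458, -0.1209, 0.1922]
ee_rot: [[-0.898, -0.439, 0.001], [-0.439, 0.898, -0.0], [-0.001, -0.001, -1.0]]
wrist_force: [-1.0, 0.2, -0.1]
gripper_width: 0.999
```

```bash
python3 look.py 6 .11;python3 go.py .4625 .313 .19; 
```

```text
t 14.625 tcp [ 455.2 -120.8  188.3] yaw 116.0 w 87.0 F [-0.2 -0.3 -0.5] J [  5.   9. -23.  -0. -58. -69.]
shift [-196.8  386.6   -1.7] turn [ 0.004 -0.007  0.   ]
```

View pics/l6.png

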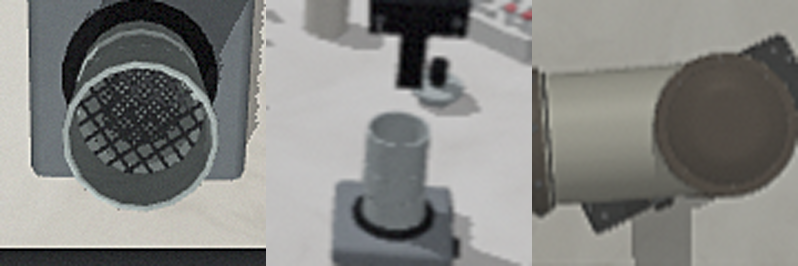

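{"api": "carry_out", "payload": {
  "commands": [-26,51,0,0,-0.006,0,-26,51,0,0,0,0,-26,51,0,0,0,0,-26,51,0,0,0,0,-26,51,0,0,0,0]
}}

```text
time_s: 15.25
tcp_pos: [0.4579, 0.1684, 0.1812]
ee_rot: [[-0.903, -0.43, -0.015], [-0.43, 0.903, -0.003], [0.015, 0.004, -1.0]]
wrist_force: [1.9, 0.8, -0.5]
gripper_width: 1.003
```

{"api": "carry_out", "payload": {
  "commands": [-26,51,0,0,0,0,-26,51,0,0,0,0,0,0,0,0,0,0]
}}

```text
time_s: 15.62
tcp_pos: [0.4585, 0.2886, 0.1752]
ee_rot: [[-0.901, -0.434, -0.022], [-0.434, 0.901, -0.01], [0.024, 0.001, -1.0]]
wrist_force: [-0.2, -0.2, -0.1]
gripper_width: 0.996
```

```bash
python3 go.py .4625 .313 .15; python3 -c "
from ov import *
i=capture('wrist'); save('w7',i); c=(.4625,.313)
cv2.imwrite('pics/w7c.png',crop('wrist',i,c,[(.027,.058),(.027,.01)],h=50,s=6))"
```

```text
t 15.625 tcp [458.5 288.6 175.2] yaw 115.7 w 86.6 F [-0.2 -0.2 -0.1] J [  49.   17.  -14.   -1.  -60. -113.]
shift [-14.7  20.3  24.8] turn [ 0.001 -0.024  0.   ]
```

View pics/w7c.png

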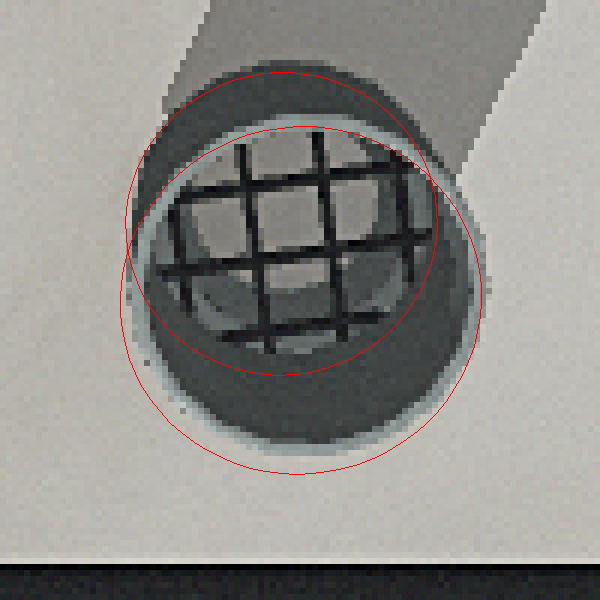

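{"api": "carry_out", "payload": {
  "commands": [-13,20,0,0.001,-0.024,0,0,0,30,0,0,0,0,0,30,0,0,0,0,0,10,0,0,0,0,0,0,0,0,0]
}}

```text
time_s: 16.3
tcp_pos: [0.4615, 0.3086, 0.1015]
ee_rot: [[-0.904, -0.428, 0.0], [-0.428, 0.904, -0.003], [0.001, -0.002, -1.0]]
wrist_force: [0.1, -0.2, -0.6]
gripper_width: 0.995
```

```bash
python3 go.py .461 .3128 .022
```

```text
t 16.3 tcp [461.5 308.6 101.5] yaw 115.4 w 86.6 F [ 0.1 -0.2 -0.6] J [  51.   22.  -19.    0.  -49. -115.]
shift [-1.4  4.2 79.5] turn [-0.002 -0.001 -0.   ]
```

{"api": "carry_out", "payload": {
  "commands": [-1,4,20,-0.002,0,0,0,0,25,0,0,0,0,0,18,0,0,0,0,0,6,0,0,0,0,0,0,0,0,0]
}}

```text
time_s: 16.92
tcp_pos: [0.4652, 0.3158, 0.0375]
ee_rot: [[-0.904, -0.428, 0.009], [-0.428, 0.904, 0.009], [-0.012, 0.004, -1.0]]
wrist_force: [0.7, 0.4, 0.2]
gripper_width: 1.0
```

```bash
python3 go.py .461 .3128 .022
```

```text
t 16.925 tcp [465.2 315.8  37.5] yaw 115.3 w 87.0 F [0.7 0.4 0.2] J [  51.   27.  -22.    0.  -40. -116.]
shift [ 5.2 -1.  15.4] turn [ 0.004  0.012 -0.   ]
```

{"api": "carry_out", "payload": {
  "commands": [5,-1,7,0.004,0.012,0,0,0,6,0,0,0,0,0,2,0,0,0,0,0,0,0,0,0]
}}

```text
time_s: 17.42
tcp_pos: [0.4619, 0.3136, 0.0236]
ee_rot: [[-0.904, -0.428, 0.002], [-0.428, 0.904, 0.002], [-0.003, 0.001, -1.0]]
wrist_force: [0.2, 0.2, -0.2]
gripper_width: 1.0
```

```bash
python3 go.py .461 .3128 .022
```

```text
t 17.425 tcp [461.9 313.6  23.6] yaw 115.3 w 87.0 F [ 0.2  0.2 -0.2] J [  51.   28.  -23.    0.  -39. -116.]
shift [ 1.2 -0.3  1.6] turn [ 0.001  0.003 -0.   ]
```

{"api": "carry_out", "payload": {
  "commands": [1,0,0,0.001,0.003,0,0,0,0,0,0,0,0,0,0,0,0,0,0,0,0,0,0,0,0,0,0,0,0,0],
  "grip": 40
}}

```text
time_s: 18.05
tcp_pos: [0.4612, 0.3135, 0.024]
ee_rot: [[-0.904, -0.428, 0.001], [-0.428, 0.904, 0.001], [-0.001, 0.0, -1.0]]
wrist_force: [-0.3, -0.1, -0.3]
gripper_width: 0.62
```

```bash
python3 go.py .457 -.121 .185
```

```text
t 18.05 tcp [461.2 313.5  24. ] yaw 115.4 w 53.9 F [-0.3 -0.1 -0.3] J [  51.   28.  -23.    0.  -39. -116.]
shift [ 189.7 -390.8 -161.3] turn [ 0.     0.001 -0.   ]
```

{"api": "carry_out", "payload": {
  "commands": [0,0,-45,0,0,0,0,0,-55,0,0,0,0,0,-55,0,0,0,0,0,-15,0,0,0,0,0,0,0,0,0]
}}

```text
time_s: 18.68
tcp_pos: [0.4602, 0.3124, 0.1974]
ee_rot: [[-0.904, -0.428, -0.003], [-0.428, 0.904, -0.003], [0.004, -0.001, -1.0]]
wrist_force: [0.7, -0.3, -1.5]
gripper_width: 0.621
```

```bash
python3 go.py .457 -.121 .185
```

```text
t 18.675 tcp [460.2 312.4 197.4] yaw 115.3 w 54.0 F [ 0.7 -0.3 -1.5] J [  51.   17.  -11.   -0.  -62. -116.]
shift [ 188.1 -390.4   13.6] turn [-0.001 -0.004 -0.   ]
```

{"api": "carry_out", "payload": {
  "commands": [24,-50,0,0,-0.004,0,24,-50,0,0,0,0,24,-50,0,0,0,0,24,-50,0,0,0,0,24,-50,0,0,0,0]
}}

```text
time_s: 19.3
tcp_pos: [0.4556, 0.0293, 0.191]
ee_rot: [[-0.901, -0.434, -0.009], [-0.434, 0.901, -0.006], [0.011, -0.002, -1.0]]
wrist_force: [0.2, 0.1, -1.0]
gripper_width: 0.619
```

```bash
python3 go.py .457 -.121 .185
```

```text
t 19.3 tcp [455.6  29.3 191. ] yaw 115.7 w 53.9 F [ 0.2  0.1 -1. ] J [ 24.   7. -25.   0. -59. -89.]
shift [  63.8 -136.     6.9] turn [-0.002 -0.011 -0.   ]
```

{"api": "carry_out", "payload": {
  "commands": [20,-40,0,-0.002,-0.011,0,20,-40,0,0,0,0,12,-30,0,0,0,0,4,-10,0,0,0,0,0,0,0,0,0,0]
}}

```text
time_s: 19.92
tcp_pos: [0.4515, -0.1104, 0.1844]
ee_rot: [[-0.904, -0.428, -0.013], [-0.428, 0.904, -0.0], [0.012, 0.006, -1.0]]
wrist_force: [0.7, -0.4, -1.3]
gripper_width: 0.622
```

```bash
python3 go.py .457 -.121 .17
```

```text
t 19.925 tcp [ 451.5 -110.4  184.4] yaw 115.3 w 54.1 F [ 0.7 -0.4 -1.3] J [  6.   9. -24.  -0. -58. -71.]
shift [ -0.6 -12.   14.3] turn [ 0.006 -0.012  0.   ]
```

{"api": "carry_out", "payload": {
  "commands": [-1,-12,8,0.006,-0.012,0,0,0,4,0,0,0,0,0,0,0,0,0]
}}

```text
time_s: 20.3
tcp_pos: [0.4576, -0.1195, 0.1705]
ee_rot: [[-0.903, -0.43, -0.0], [-0.43, 0.903, 0.0], [0.0, 0.0, -1.0]]
wrist_force: [-0.1, -0.7, -0.6]
gripper_width: 0.624
```

```bash
python3 go.py .457 -.121 .132; python3 -c "
from ov import *
img=capture('wrist')
p=sense()['tcp_pos']; u=p[:2]
q=cv2.resize(img[130:350,200:380,::-1],None,fx=3,fy=3,interpolation=cv2.INTER_NEAREST)
for c,r,z,col in [((.457,-.121),.036,.031,(0,0,255)),((.457,-.121),.027,.118,(0,0,255)),(u,.027,p[2]-.024+.058,(255,0,0))]:
    w=((proj('wrist',circ(c,r,z))-[200,130]+.5)*3).astype(np.int32); cv2.polylines(q,[w],True,col,1)
cv2.imwrite('pics/w8c.png',q[:600])"
```

```text
t 20.3 tcp [ 457.6 -119.5  170.5] yaw 115.5 w 54.3 F [-0.1 -0.7 -0.6] J [  5.  10. -25.  -0. -55. -70.]
shift [ 1.2 -1.2 38.5] turn [ 0. -0.  0.]
```

View pics/w8c.png

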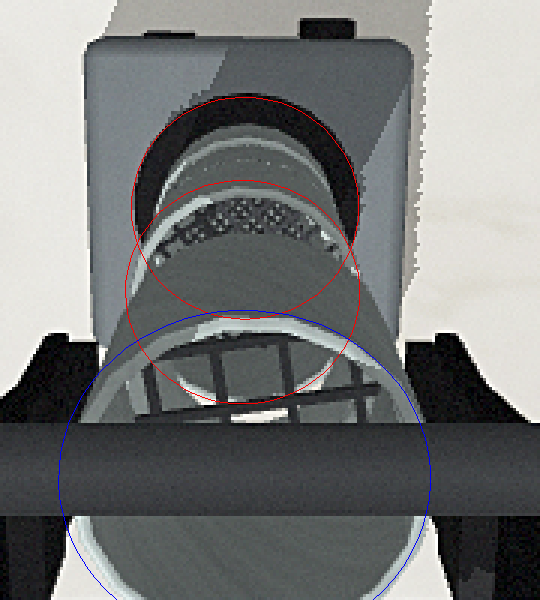

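{"api": "carry_out", "payload": {
  "commands": [0,-1,12,0,0,0,0,0,12,0,0,0,0,0,5,0,0,0,0,0,0,0,0,0]
}}

```text
time_s: 20.85
tcp_pos: [0.458, -0.1198, 0.1395]
ee_rot: [[-0.902, -0.431, -0.001], [-0.431, 0.902, 0.0], [0.0, 0.0, -1.0]]
wrist_force: [0.1, 0.2, -0.7]
gripper_width: 0.622
```

```bash
python3 go.py .4575 -.1205 .132
```

```text
t 20.85 tcp [ 458.  -119.8  139.5] yaw 115.6 w 54.1 F [ 0.1  0.2 -0.7] J [  5.  12. -27.  -0. -51. -70.]
shift [ 0.8 -0.4  7.5] turn [ 0. -0.  0.]
```

{"api": "carry_out", "payload": {
  "commands": [0.5,0,4,0,0,0,0,0,3,0,0,0,0,0,2,0,0,0]
}}

```text
time_s: 21.22
tcp_pos: [0.4583, -0.1201, 0.1318]
ee_rot: [[-0.902, -0.432, 0.001], [-0.432, 0.902, -0.001], [-0.001, -0.001, -1.0]]
wrist_force: [-4.5, 3.8, 15.8]
gripper_width: 0.624
```

```bash
python3 go.py .4575 -.1205 .132
```

```text
t 21.225 tcp [ 458.3 -120.1  131.8] yaw 115.6 w 54.3 F [-4.5  3.8 15.8] J [  5.  13. -28.   0. -50. -69.]
shift [ 0.9  0.  -0.2] turn [-0.001  0.001  0.   ]
```

{"api": "carry_out", "payload": {
  "commands": [0,0,0,0,0,0,0,0,0,0,0,0,0,0,0,0,0,0,0,0,0,0,0,0],
  "grip": 87
}}

```text
time_s: 21.72
tcp_pos: [0.4591, -0.1202, 0.1324]
ee_rot: [[-0.902, -0.432, 0.003], [-0.432, 0.902, -0.001], [-0.003, -0.002, -1.0]]
wrist_force: [-0.4, 0.6, 0.1]
gripper_width: 0.964
```

{"api": "carry_out", "payload": {
  "commands": [0,0,-20,0,0,0,0,0,-40,0,0,0,0,0,-40,0,0,0,0,0,0,0,0,0]
}}

```text
time_s: 22.22
tcp_pos: [0.4583, -0.1203, 0.2343]
ee_rot: [[-0.902, -0.432, 0.001], [-0.432, 0.902, -0.001], [-0.0, -0.001, -1.0]]
wrist_force: [0.1, -0.5, -0.2]
gripper_width: 1.001
```

```bash
python3 look.py 9 .15;python3 go.py .515 -.346 .22; 
```

```text
t 22.375 tcp [ 455.7 -120.1  230.3] yaw 115.6 w 86.9 F [-0.4 -0.1 -0.5] J [  5.   7. -19.  -0. -64. -69.]
shift [  43.9 -229.4    9.9] turn [ 0.003 -0.008  0.   ]
```

View pics/l9.png

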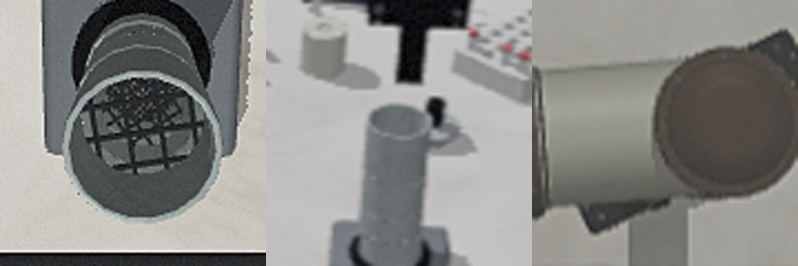

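{"api": "carry_out", "payload": {
  "commands": [9,-48,0,0.003,-0.008,0,9,-48,0,0,0,0,9,-48,0,0,0,0,9,-48,0,0,0,0,0,0,0,0,0,0]
}}

```text
time_s: 23.0
tcp_pos: [0.5049, -0.3125, 0.2208]
ee_rot: [[-0.901, -0.434, -0.014], [-0.434, 0.901, 0.005], [0.01, 0.011, -1.0]]
wrist_force: [-0.3, 1.0, -0.3]
gripper_width: 1.005
```

```bash
python3 go.py .515 -.346 .15; python3 -c "
from ov import *
i=capture('wrist'); save('w10',i); c=(.515,-.346)
cv2.imwrite('pics/w10c.png',crop('wrist',i,c,[(.027,.016),(.01,.042)],h=50,s=6))"
```

```text
t 23.0 tcp [ 504.9 -312.5  220.8] yaw 115.7 w 87.5 F [-0.3  1.  -0.3] J [-16.  20.  -4.  -0. -68. -48.]
shift [  4.7 -35.2  70.5] turn [ 0.011 -0.01   0.   ]
```

View pics/w10c.png

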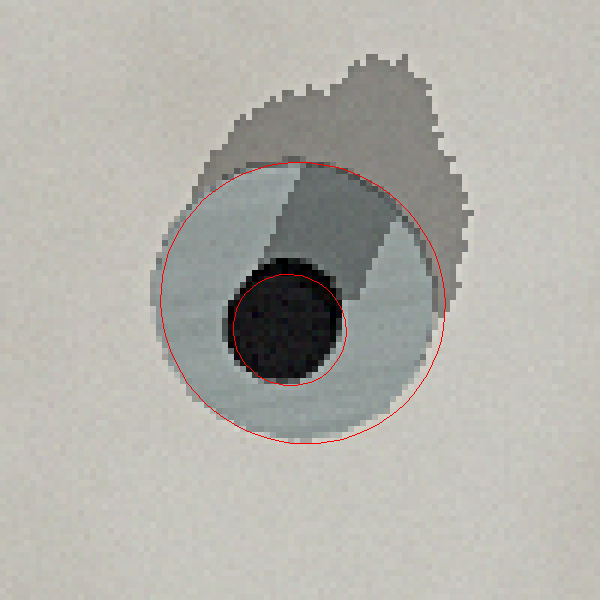

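{"api": "carry_out", "payload": {
  "commands": [5,-36,0,0.011,-0.01,0,0,0,45,0,0,0,0,0,45,0,0,0,0,0,30,0,0,0,0,0,0,0,0,0]
}}

```text
time_s: 23.68
tcp_pos: [0.5134, -0.3407, 0.0946]
ee_rot: [[-0.898, -0.44, -0.006], [-0.44, 0.898, 0.003], [0.004, 0.006, -1.0]]
wrist_force: [1.0, 0.4, 0.0]
gripper_width: 0.999
```

```bash
python3 go.py .516 -.348 .0205
```

```text
t 23.675 tcp [ 513.4 -340.7   94.6] yaw 116.1 w 86.9 F [1.  0.4 0. ] J [-19.  28. -10.  -0. -53. -45.]
shift [ 0.6 -8.1 74. ] turn [ 0.006 -0.004  0.   ]
```

{"api": "carry_out", "payload": {
  "commands": [0,-8,0,0.006,-0.004,0,0,0,25,0,0,0,0,0,25,0,0,0,0,0,6,0,0,0,0,0,0,0,0,0]
}}

```text
time_s: 24.3
tcp_pos: [0.5235, -0.3501, 0.0463]
ee_rot: [[-0.896, -0.443, 0.015], [-0.443, 0.896, -0.008], [-0.01, -0.014, -1.0]]
wrist_force: [-0.1, 0.2, -0.1]
gripper_width: 0.998
```

```bash
python3 go.py .516 -.348 .0205; python3 -c "
from ov import *
i=capture('wrist'); save('w11',i)"
```

```text
t 24.3 tcp [ 523.5 -350.1   46.3] yaw 116.3 w 86.8 F [-0.1  0.2 -0.1] J [-19.  32. -12.   0. -46. -45.]
shift [ 6.1  5.6 25.7] turn [-0.014  0.01   0.   ]
```

View pics/w11.png

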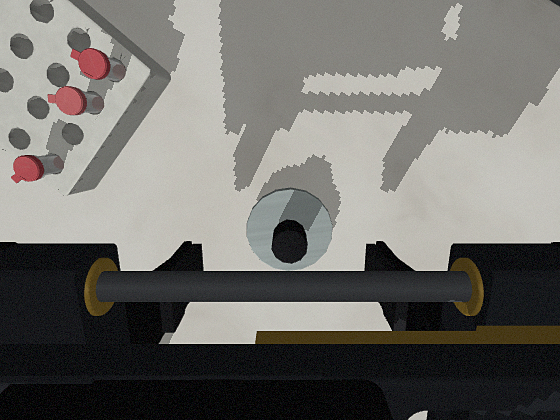

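```bash
python3 -c "
from h import *
print(onz('wrist',(290,246),.042),onz('wrist',(289.5,229),.016), sense()['tcp_pos'])"; python3 go.py .516 -.348 .0205
```

```text
[ 0.51598249 -0.3489421   0.042     ] [ 0.51514881 -0.3495685   0.016     ] [ 0.52374544 -0.35014763  0.04671479]
t 24.35 tcp [ 523.7 -350.1   46.7] yaw 116.3 w 86.9 F [ 0.1 -0.1 -1. ] J [-19.  32. -12.   0. -46. -45.]
shift [ 6.3  5.7 26.1] turn [-0.015  0.01   0.   ]
```

{"api": "carry_out", "payload": {
  "commands": [6,4,4,-0.015,0.01,0,0,0,8,0,0,0,0,0,5,0,0,0,0,0,0,0,0,0]
}}

```text
time_s: 24.85
tcp_pos: [0.5172, -0.3497, 0.0308]
ee_rot: [[-0.896, -0.443, 0.003], [-0.443, 0.896, -0.0], [-0.002, -0.001, -1.0]]
wrist_force: [-0.3, 0.1, 0.7]
gripper_width: 1.002
```

```bash
python3 go.py .5157 -.3492 .0205
```

```text
t 24.85 tcp [ 517.2 -349.7   30.8] yaw 116.3 w 87.1 F [-0.3  0.1  0.7] J [-19.  33. -12.  -0. -45. -44.]
shift [ 1.1  1.2 10.3] turn [-0.001  0.002  0.   ]
```

{"api": "carry_out", "payload": {
  "commands": [1,1,6,0,0.002,0,0,0,3,0,0,0,0,0,0,0,0,0]
}}

```text
time_s: 25.22
tcp_pos: [0.5158, -0.3492, 0.0209]
ee_rot: [[-0.896, -0.444, 0.0], [-0.444, 0.896, -0.001], [0.0, -0.001, -1.0]]
wrist_force: [-0.2, -0.1, 0.4]
gripper_width: 1.004
```

```bash
python3 go.py .5157 -.3492 .0205
```

```text
t 25.225 tcp [ 515.8 -349.2   20.9] yaw 116.3 w 87.3 F [-0.2 -0.1  0.4] J [-19.  33. -13.   0. -44. -45.]
shift [0.1 0.1 0.4] turn [-0.001 -0.    -0.   ]
```

{"api": "carry_out", "payload": {
  "commands": [0,0,0,0,0,0,0,0,0,0,0,0,0,0,0,0,0,0,0,0,0,0,0,0,0,0,0,0,0,0],
  "grip": 5
}}

```text
time_s: 25.85
tcp_pos: [0.5162, -0.3494, 0.0215]
ee_rot: [[-0.896, -0.444, 0.001], [-0.444, 0.896, -0.002], [-0.001, -0.002, -1.0]]
wrist_force: [0.0, 0.1, 1.1]
gripper_width: 0.518
```

{"api": "carry_out", "payload": {
  "commands": [0,0,0,0,0,0,0,0,0,0,0,0,0,0,0,0,0,0]
}}

```text
time_s: 26.22
tcp_pos: [0.5163, -0.3494, 0.0215]
ee_rot: [[-0.896, -0.444, 0.002], [-0.444, 0.896, -0.002], [-0.001, -0.002, -1.0]]
wrist_force: [-0.3, 0.6, -0.3]
gripper_width: 0.219
```

```bash
python3 go.py .5157 -.3492 .24
```

```text
t 26.225 tcp [ 516.3 -349.4   21.5] yaw 116.4 w 19.0 F [-0.3  0.6 -0.3] J [-19.  33. -13.   0. -44. -45.]
shift [   0.3   -0.  -218.5] turn [-0.002  0.001  0.   ]
```

{"api": "carry_out", "payload": {
  "commands": [0,0,0,0,0,0,0,0,0,0,0,0]
}}

```text
time_s: 26.48
tcp_pos: [0.5163, -0.3495, 0.0215]
ee_rot: [[-0.896, -0.444, 0.002], [-0.444, 0.896, -0.002], [-0.001, -0.002, -1.0]]
wrist_force: [0.4, 0.5, 0.3]
gripper_width: 0.218
```

{"api": "carry_out", "payload": {
  "commands": [0,0,-30,0,0,0,0,0,-45,0,0,0,0,0,-30,0,0,0,0,0,0,0,0,0]
}}

```text
time_s: 26.98
tcp_pos: [0.5151, -0.3487, 0.1277]
ee_rot: [[-0.896, -0.443, -0.002], [-0.443, 0.896, 0.0], [0.002, 0.001, -1.0]]
wrist_force: [0.1, -0.9, -2.0]
gripper_width: 0.219
```

```bash
python3 go.py .457 -.120 .24; python3 -c "
from h import *
a=capture('side'); save('s12',a); i=capture('wrist'); save('w12',i)
u=proj('side',sense()['tcp_pos'])[0].astype(int); b=a[u[1]-40:u[1]+40,u[0]-40:u[0]+40,::-1]
cv2.imwrite('pics/c12.png',np.hstack([cv2.resize(b,(400,400),interpolation=cv2.INTER_CUBIC),i[130:330,180:380,::-1].repeat(2,0).repeat(2,1)]))"
```

```text
t 26.975 tcp [ 515.1 -348.7  127.7] yaw 116.3 w 19.0 F [ 0.1 -0.9 -2. ] J [-19.  26.  -7.   0. -57. -45.]
shift [ -49.1  230.9 -112.1] turn [ 0.001 -0.002  0.   ]
```

View pics/c12.png

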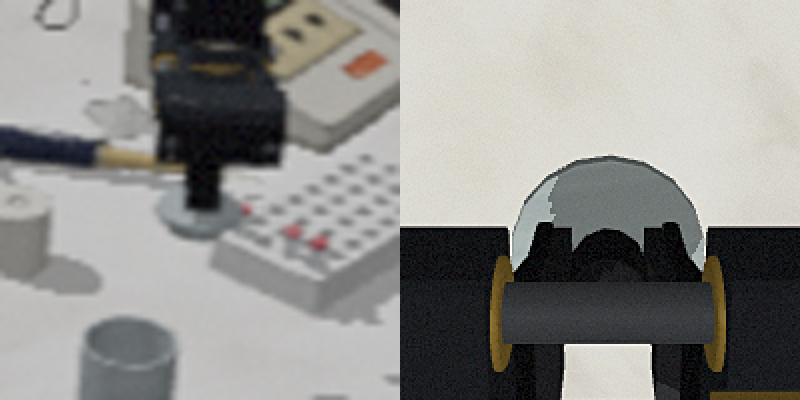

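{"api": "carry_out", "payload": {
  "commands": [0,0,-50,0,0,0,0,0,-50,0,0,0,-10,46,0,0,0,0,-10,46,0,0,0,0,0,0,0,0,0,0]
}}

```text
time_s: 27.7
tcp_pos: [0.4871, -0.2531, 0.2174]
ee_rot: [[-0.898, -0.44, -0.026], [-0.44, 0.898, 0.012], [0.018, 0.022, -1.0]]
wrist_force: [-1.0, -0.4, -0.6]
gripper_width: 0.219
```

```bash
python3 go.py .457 -.120 .24
```

```text
t 27.7 tcp [ 487.1 -253.1  217.4] yaw 116.1 w 19.1 F [-1.  -0.4 -0.6] J [-11.  16.  -9.  -0. -66. -53.]
shift [-31.1 133.2 -20.2] turn [ 0.022 -0.018  0.   ]
```

{"api": "carry_out", "payload": {
  "commands": [-3,10,-20,0.022,-0.018,0,-9,40,0,0,0,0,-9,40,0,0,0,0,-6,25,0,0,0,0,0,0,0,0,0,0]
}}

```text
time_s: 28.32
tcp_pos: [0.4591, -0.1365, 0.23]
ee_rot: [[-0.899, -0.437, -0.014], [-0.437, 0.899, 0.001], [0.012, 0.007, -1.0]]
wrist_force: [0.4, -0.4, -0.4]
gripper_width: 0.219
```

```bash
python3 go.py .458 -.120 .215
```

```text
t 28.325 tcp [ 459.1 -136.5  230. ] yaw 115.9 w 19.1 F [ 0.4 -0.4 -0.4] J [  3.   8. -18.  -0. -65. -67.]
shift [-6.4 15.2 15. ] turn [ 0.007 -0.012  0.   ]
```

{"api": "carry_out", "payload": {
  "commands": [-6,15,5,0.007,-0.012,0,0,0,5,0,0,0,0,0,0,0,0,0]
}}

```text
time_s: 28.7
tcp_pos: [0.4582, -0.1223, 0.2171]
ee_rot: [[-0.9, -0.435, -0.005], [-0.436, 0.9, -0.001], [0.005, 0.002, -1.0]]
wrist_force: [-0.5, 0.3, -1.6]
gripper_width: 0.216
```

```bash
python3 go.py .458 -.120 .1775; python3 -c "
from ov import *
img=capture('wrist');save('w13',img)
p=sense()['tcp_pos']; u=p[:2]
q=cv2.resize(img[130:350,190:370,::-1],None,fx=3,fy=3,interpolation=cv2.INTER_NEAREST)
for c,r,z,col in [((.458,-.120),.036,.031,(0,0,255)),((.458,-.120),.027,.166,(0,0,255)),(u,.027,p[2]-.0215+.016,(255,0,0))]:
    w=((proj('wrist',circ(c,r,z))-[190,130]+.5)*3).astype(np.int32); cv2.polylines(q,[w],True,col,1)
cv2.imwrite('pics/w13c.png',q[:600])
a=capture('side'); save('s13',a)
u=proj('side',p)[0].astype(int); b=a[u[1]-20:u[1]+80,u[0]-50:u[0]+50,::-1]
cv2.imwrite('pics/c13.png',cv2.resize(b,(500,500),interpolation=cv2.INTER_CUBIC))"
```

```text
t 28.7 tcp [ 458.2 -122.3  217.1] yaw 115.8 w 18.8 F [-0.5  0.3 -1.6] J [  5.   8. -20.   0. -62. -69.]
shift [-1.   2.1 39.6] turn [ 0.002 -0.005  0.   ]
```

View pics/w13c.png

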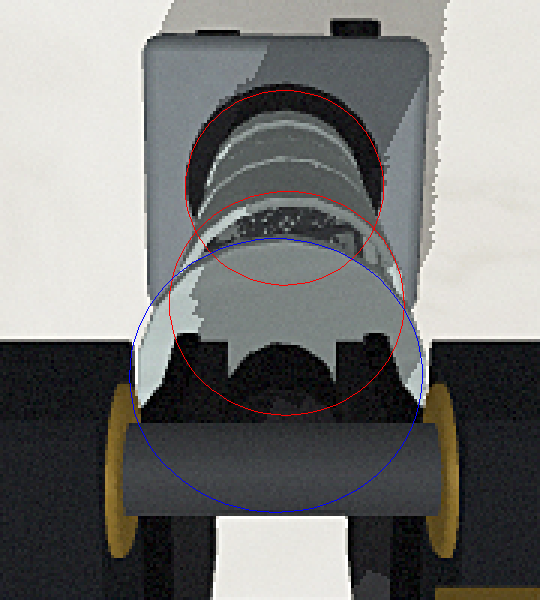

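View pics/c13.png

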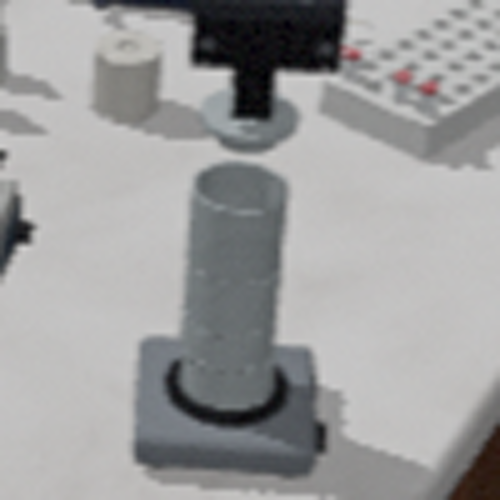

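{"api": "carry_out", "payload": {
  "commands": [-1.5,2,10,0.002,-0.005,0,0,0,10,0,0,0,0,0,5,0,0,0,0,0,0,0,0,0]
}}

```text
time_s: 29.3
tcp_pos: [0.4589, -0.1205, 0.1905]
ee_rot: [[-0.901, -0.434, 0.001], [-0.434, 0.901, -0.0], [-0.001, -0.001, -1.0]]
wrist_force: [1.2, 0.5, -0.5]
gripper_width: 0.22
```

```bash
python3 go.py .4585 -.120 .1775
```

```text
t 29.3 tcp [ 458.9 -120.5  190.5] yaw 115.7 w 19.1 F [ 1.2  0.5 -0.5] J [  5.   9. -23.   0. -58. -69.]
shift [ 0.1  0.6 13. ] turn [-0.001  0.001  0.   ]
```

{"api": "carry_out", "payload": {
  "commands": [0,0.5,5,0,0,0,0,0,4,0,0,0,0,0,3,0,0,0,0,0,0,0,0,0]
}}

```text
time_s: 29.8
tcp_pos: [0.459, -0.1199, 0.1781]
ee_rot: [[-0.901, -0.434, 0.002], [-0.434, 0.901, -0.0], [-0.002, -0.001, -1.0]]
wrist_force: [0.6, -0.3, -1.4]
gripper_width: 0.217
```

```bash
python3 go.py .4585 -.120 .1775
```

```text
t 29.8 tcp [ 459.  -119.9  178.1] yaw 115.7 w 18.9 F [ 0.6 -0.3 -1.4] J [  5.  10. -24.   0. -56. -69.]
shift [0.5 0.2 0.6] turn [-0.001  0.002  0.   ]
```

{"api": "carry_out", "payload": {
  "commands": [0,0,1.5,0,0,0,0,0,1,0,0,0]
}}

```text
time_s: 30.05
tcp_pos: [0.4599, -0.1201, 0.1773]
ee_rot: [[-0.9, -0.435, 0.004], [-0.435, 0.9, -0.001], [-0.003, -0.003, -1.0]]
wrist_force: [-2.5, 1.1, 7.7]
gripper_width: 0.22
```

```bash
python3 go.py .4585 -.120 .1775
```

```text
t 30.05 tcp [ 459.9 -120.1  177.3] yaw 115.8 w 19.1 F [-2.5  1.1  7.7] J [  5.  10. -24.   0. -56. -69.]
shift [ 1.2  0.7 -0.2] turn [-0.003  0.003  0.   ]
```

{"api": "carry_out", "payload": {
  "commands": [0,0,0,0,0,0,0,0,0,0,0,0,0,0,0,0,0,0,0,0,0,0,0,0,0,0,0,0,0,0],
  "grip": 60
}}

```text
time_s: 30.68
tcp_pos: [0.4602, -0.1202, 0.1774]
ee_rot: [[-0.9, -0.435, 0.005], [-0.435, 0.9, -0.001], [-0.004, -0.003, -1.0]]
wrist_force: [-0.5, 0.1, -0.3]
gripper_width: 0.656
```

{"api": "carry_out", "payload": {
  "commands": [0,0,-15,0,0,0,0,0,-35,0,0,0,0,0,-40,0,0,0,0,0,-10,0,0,0,0,0,0,0,0,0]
}}

```text
time_s: 31.3
tcp_pos: [0.4587, -0.12, 0.2785]
ee_rot: [[-0.901, -0.435, 0.001], [-0.435, 0.901, -0.001], [-0.001, -0.001, -1.0]]
wrist_force: [0.8, -0.2, -1.3]
gripper_width: 0.688
```

```bash
python3 look.py 14 .18;python3 go.py .4585 -.12 .22; python3 -c "
from ov import *
a=cv2.imread('pics/side14.png')
u=proj('side',[.458,-.12,.13])[0].astype(int)-[50,60]
q=cv2.resize(a[u[1]:u[1]+120,u[0]:u[0]+100],None,fx=5,fy=5,interpolation=cv2.INTER_CUBIC); q2=q.copy()
for r,z in [(.027,.058),(.027,.082),(.027,.118),(.027,.166),(.027,.172),(.01,.198)]:
    w=((proj('side',circ((.458,-.12),r,z))-u+.5)*5).astype(np.int32); cv2.polylines(q2,[w],True,(0,0,255),1)
cv2.imwrite('pics/c14.png',cv2.resize(np.hstack([q,q2]),(800,480)))"
```

```text
t 31.45 tcp [ 458.1 -120.   277.3] yaw 115.8 w 59.7 F [ 0.1 -0.5  0.6] J [  5.   5. -14.   0. -71. -69.]
shift [-0.4 -0.1 57.3] turn [-0.    -0.002 -0.   ]
```

View pics/l14.png

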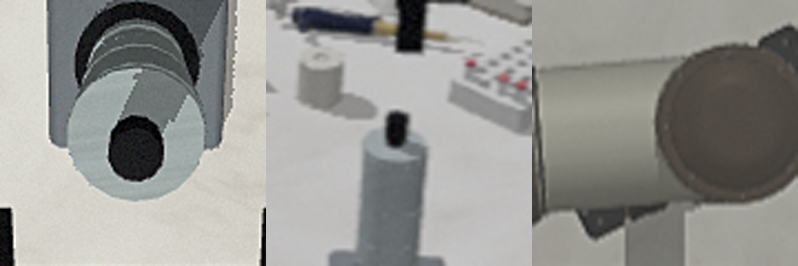

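View pics/c14.png

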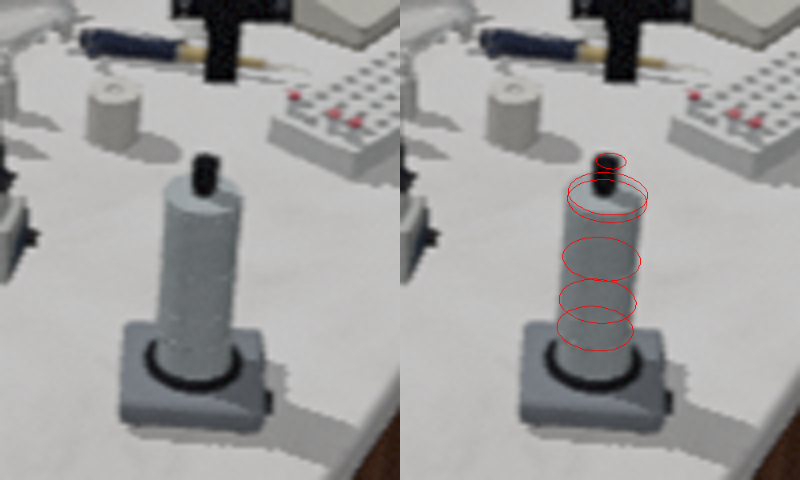

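View pics/side14.png

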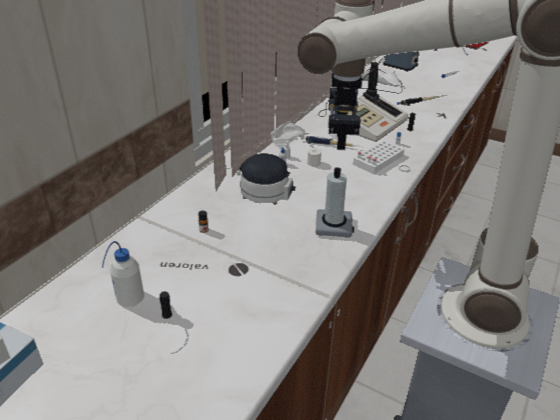

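Stack is complete, upright and the parts flush; the bystanders are where they were (vial 203,221; cap 165,304; roll 314,157); the gripper is about 80 mm clear. I'll hand it in.

```bash
python3 -c "
from station import *
print(finish_job())"
```

```text
the job is handed in; nothing more can be done
None
```

The sieve stack is built and the job is handed in at about 31 s of the 122 s allowed. The fine, medium and coarse sieves and the lid went onto the pan in that order.

- **Seating:** each part met its contact force (8–20 N) within about 1 mm of its calculated home height. Each was then released.
- **Last pictures:** the side and wrist views show all four parts released, upright and flush. The gripper is open about 80 mm above the knob. In the side view the gauze roll, black cap and brown vial stand where they were at the start.
- **Disagreements:** the top camera could not confirm the stack because the arm blocked its view. The side camera placed objects about 4 mm further in y than the top camera on most parts. The wrist camera was also off by about 1–2 mm. I averaged the views and aligned each part to the rim below it in the wrist view, so the remaining error is a millimetre or two, inside the 10 mm limit.

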